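Unlock the sample carousel and collect the amber jars

TASK

Release the carousel's lock first: push the release rod through the slot in the lock housing until the hidden latch tab is pressed home; the carousel must not be turned before that. Then turn the carousel by its pins to bring each amber jar to the open front, and stand every amber jar upright in the green tray, leaving the white jars in their pockets. Finish with the rod lying on its black mat and the bowl, cork ring and blue-capped bottle left where they are.

Things in the scene. Friction and masses are not known exactly. Their poses are not given: they have to be found in the camera images.
- stand: Fixed stand of the carousel, origin on the bench under its axis; -x is the open front facing the arm. Foot radius 190, 40 high. Clear roof, underside 195 and top 200 above the bench, from x -55 to +210, y -210 to +210 (stand frame), on thin posts at x -35 and 200, y +-204: only the pocket at the front can be gripped from above. The lock housing is on the -y side.
- slot (a point): Centre of the slot's mouth, 85 above the bench, 18 wide, 24 high, in the black front face (8 thick) of the lock housing (120 deep, 90 wide, 135 high; yellow stripe on top over the slot). Axes as the stand's: the rod goes in level along +x. The latch tab's face (50 wide, 60 high) lies 55 behind the mouth and is pushed 14 further.
- latch (a joint): Hidden latch tab in the lock housing (m): 0 = carousel locked, 0.014 = pressed home against its stop (beyond 0.010 counts as released). Needs about 6 N, stays where it is pushed. A green mark on the housing's top moves with it.
- carousel (a joint): Carousel turn since the start (rad), positive counter-clockwise seen from above; turns any way and stays where it is left; about 1.5 N at a pin turns it. The lock does not hold it against force: turning it while locked spoils the lock.
- hub (a point): On the carousel's axis, 59 above the bench: the height of the pockets' floors; turns with the carousel. In its frame six square pockets (inside 50, walls 13 high) lie at radius 120, angles 0, 60, .. 300 degrees from x; six upright red-topped turning pins, 14 across, tops 118 above the bench, at radius 180, angles 30, 90, .. 330. Pinch or push a pin to turn. Disc radius 195, top 56 above bench.
- amber1: Amber jar with an orange lid: body 42 across, 74 high; lid 50 across, 18 high, 92 in all, 0.1 to 0.2 kg. Origin: centre of its underside, z up. Stands at the start in one carousel pocket. May be absent (None from the start).
- amber2: Amber jar with an orange lid: body 42 across, 74 high; lid 50 across, 18 high, 92 in all, 0.1 to 0.2 kg. Origin: centre of its underside, z up. Stands at the start in one carousel pocket. May be absent (None from the start).
- amber3: Amber jar with an orange lid: body 42 across, 74 high; lid 50 across, 18 high, 92 in all, 0.1 to 0.2 kg. Origin: centre of its underside, z up. Stands at the start in one carousel pocket. May be absent (None from the start).
- white1: White jar with a white lid, the same size as the amber ones; stands in a carousel pocket and stays there.
- white2: White jar with a white lid, the same size as the amber ones; stands in a carousel pocket and stays there.
- rod: Release rod, lying on its mat: square orange handle 90 long (x), 24 by 24, then a steel shaft 10 across and 110 long along +x on the handle's axis. Origin: middle of the handle, on its axis; tip at x +155. May come to lie on any of its four sides. 0.10 to 0.17 kg, balances 14 ahead of the handle's middle.
- mat: Black rubber mat fixed on the bench, 240 (x) by 110 (y), 4 thick. Origin: centre of its underside. Rest place of the rod.
- tray: Green open tray fixed on the bench, 230 (x) by 110 (y), 22 high, walls and floor 5 thick. Origin: centre of its underside. Room for three jars in a row along x.
- bowl: White bowl 90 across, 50 high, bystander; origin at its underside.
- corkring: Cork ring 90 across, 30 high, bystander; origin at its underside.
- flask: White bottle with a blue cap, 64 across, 160 high, bystander; origin at its underside.

How it is judged:
By the outcome, as a careful person would: the job done as asked, in the order asked, and still so for the second after the job is handed in, with the robot touching nothing.
Of amber1, amber2, amber3 only 2 to 3 are there at a start; the rules pass over those that are not, and their reading is None.
At some moment in a run one of rod may be knocked a few centimetres aside while the robot is not near it.
Once in a run the grip may slacken for a moment while it holds something.
It also fails if it takes over 210 s, if anything falls off the work surface, if the arm or the gripper's body presses on something with over 40 N, if the wrist force passes 120 N, or if a joint passes its speed limit or range.

ROBOT

A 7-joint arm with a two-finger parallel gripper is mounted at the origin on the work surface. World frame = base frame: x ahead of the robot, y to its left, z up, the work surface at z = 0. Lengths are in m, angles in rad, forces in N, time in s.
With the tool pointing down it reaches from about 0.425 to 1.025 m from the base axis. Payload 9.4 kg.
Tool frame: the origin (TCP) lies midway between the tips of the shut fingers; the grasp point (between the pads) lies 19 mm behind it; z points along the fingers, y is the direction in which the jaws open and shut (so a half turn about z gives the same grasp; the last joint's range is limited). The gripper opens to 93 mm and grips with 3 to 60 N. Pads are 15 mm wide; open, the fingers measure 128 mm over their backs; the gripper's body (75 mm by 188 mm) begins 65 mm behind the grasp point.
Start: joints at [-1.283, 0.599, -0.003, 1.599, 0.002, 0.943, -0.08], TCP at [0.259, 0.677, 0.219] pointing down, gripper open.
Joint ranges: [-2.57, 2.57], [-0.35, 1.97], [-1.29, 1.29], [0.11, 2.56], [-1.05, 4.19], [0.11, 1.86], [-2.63, 2.63]. Speed limits (rad/s): [2.22, 2.22, 3.01, 3.01, 3.14, 3.14, 3.14].

INTERFACE

Orientations are given as a unit quaternion [x, y, z, w].
In Python, from plant import env gives the robot as it stands.
- The arm moves only by the tool drive_tool, never from a script. Its argument "increments" is a list that holds one entry, the list of rows, each a list of 4 numbers: the shift along the tool's x, y, z in m, then the turn about the tool's z in rad. In form: [[[dx, dy, dz, roll], ...]]. A call has exactly 8 rows; each row is the pose to reach, as a shift and turn from the pose commanded when the call began, along the tool's axes at that moment; what a row does not reach only later rows make up. A row lasts 1/8 s, in which the tool goes at most 62.5 mm and 10.7 degrees, less where a joint would pass 70% of its speed; a pose out of reach is approached as far as the arm can. A call with a gripper value outside its range is refused whole. "hand" is the opening, from 0 (shut) to 1 (fully open), set as the call begins (left out, the last holds). The fingers move at their own pace and stop on an object; "grip_force" is the grip in N (left out, the last holds). Time passes only in rows, so rows that repeat a pose let the fingers close, or fill a call up. It gives the time, the measured TCP pose, the force and the opening at its end, in the units of the state.
- env.get_obs(): the state, without advancing time (a new reading comes with each control period).
- env.camera(name): name is "side" or "top"; returns a dict with "image" (420x560x3 uint8, red, green, blue), "depth" (420x560 float32, m along the optical axis (not along the pixel's ray), 0 where there is no reading), "intrinsics" (3x3 intrinsics, pixels), "k1" (the pictures are not rectified: a ray, as slopes to the right and down, at radius r is drawn at 1 + k1 r^2 times it, then the intrinsics apply), "T" (4x4, takes a point from camera to world coordinates). Camera axes: x right, y down, z forward; pixel columns grow to the right and rows downward; lengths in m; the calibration is good to about 2 mm. A picture is of the moment at which its call begins.
- env.close_job(): hands the job in, once; it reports no verdict.
Trained networks look in the newest picture that a camera, given by its name, has taken for a name from the list of things; names that differ only in an ending like _2 or _b are one class to them, and where a whole thing is asked for, a point or a joint stands for the part that bears it (a point fixed in the world has none). Each returns a list of dicts, best first, with "p" (0 to 1); they miss things now and then, are a little off and sometimes report something else, mostly with a low value. They report only what shows in the picture. A call takes as long as a camera call.
- env.boxes_of(camera, thing): "point" ([row, column] in pixels, amid what is visible of it).
- env.outline_of(camera, thing): "region" (420x560 bool, what is visible of it) and "point" ([row, column] in pixels, amid what is visible of it).
The state is a dict: "time_s": time; "joints": joint angles; "qvel": joint speeds; "effort": joint torques, N m; "ee_pos": TCP position; "ee_rot": TCP orientation; "force": force on the tool from outside, world axes, zero at the start; "wrist_torque": the same for the moment, N m; "grip_width": finger opening in m.
Only numpy, scipy, OpenCV 4.12 (cv2) and the standard library are available. Lean on these libraries where they do the work, as an engineer would, in place of code of your own. Each camera call takes 0.05 s, during which the arm holds its last target.

## Working session

There is one attempt and no reset: what is moved stays moved. The work goes in short steps, Python scripts to look and compute and a tool call to move; the robot and the scene stay as the last step left them, time stands still between calls to the robot, and variables do not carry over. Pictures are saved under pics/ and viewed, and the job is handed in when it is done.

Besides the shell and the picture viewer there is one more tool, called as name(argument=value, ...) on one line, values as JSON. drive_tool: Moves the arm, as the interface text tells. Its arguments: {"type":"object","properties":{"increments":{"type":"array","items":{"type":"array","items":{"type":"array","items":{"type":"number"}}}},"hand":{"type":"number"},"grip_force":{"type":"number"}},"required":["increments"]}

```bash
ls; mkdir -p pics
python3 - <<'E'
from plant import env
import cv2
o=env.get_obs()
for k,v in o.items(): print(k,v)
for n in ("side","top"):
    c=env.camera(n)
    cv2.imwrite(f"pics/{n}0.png",c["image"][:,:,::-1])
    print(n,c["intrinsics"],c["k1"],c["T"])
E
```

```text
pics
time_s 0.0
joints [-1.28267921  0.60011757 -0.00250522  1.60015857  0.0018288   0.9428975
 -0.07979546]
qvel [-9.34912350e-04 -4.77745958e-04 -3.04343074e-04  7.34263430e-05
 -7.89743347e-04 -4.40635579e-04  2.50148899e-04]
effort [ 1.39368884e-03 -7.65061355e+01  1.49829034e+00 -2.52361697e+01
 -5.23287349e-02  1.68130151e-02  2.04216994e-04]
ee_pos [0.25853219 0.67679597 0.21775574]
ee_rot [ 1.81374731e-01  9.83413739e-01 -7.88500145e-04 -4.92652975e-05]
force [-0.53791301  0.36442917  0.12354284]
wrist_torque [-0.05400094 -0.02258106  0.00790823]
grip_width 0.09286274604623124
side [[432.63279903   0.         274.40086794]
 [  0.         432.63279903 205.5681406 ]
 [  0.           0.           1.        ]] -0.05802482642091481 [[ 0.41055838 -0.50937284  0.75629434 -0.13665356]
 [-0.91179776 -0.23676535  0.33551008 -0.30689347]
 [ 0.00816457 -0.82733396 -0.56165101  0.6356255 ]
 [ 0.          0.          0.          1.        ]]
top [[442.58088742   0.         275.72580084]
 [  0.         442.58088742 215.15502546]
 [  0.           0.           1.        ]] -0.04000107075191893 [[-0.00986145 -0.99793631  0.06344971  0.49374754]
 [-0.99987571  0.01062141  0.01165126  0.01142696]
 [-0.01230114 -0.06332692 -0.99791702  1.18394153]
 [ 0.          0.          0.          1.        ]]
```

View pics/side0.png

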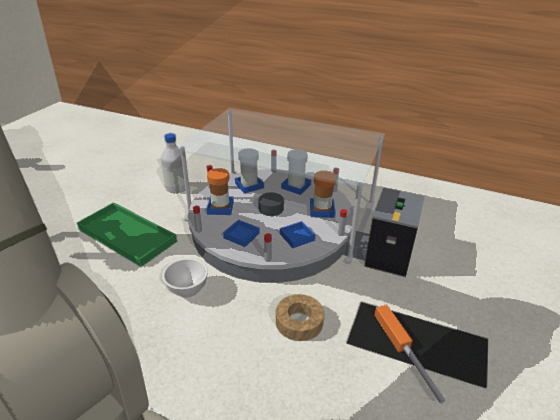

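View pics/top0.png

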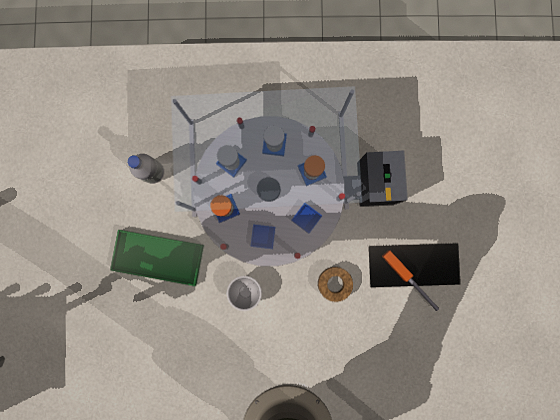

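```bash
cat > h.py <<'E'
from plant import env
import numpy as np, cv2
from scipy.spatial.transform import Rotation as R
def ray(c,rc):
    K=c["intrinsics"]; k1=c["k1"]
    d=np.array([[[rc[1],rc[0]]]],float)
    p=cv2.undistortPoints(d,K,np.array([k1,0,0,0,0.]))[0,0]
    return np.array([p[0],p[1],1.])
def at_z(c,rc,z):
    T=c["T"]; d=T[:3,:3]@ray(c,rc); o=T[:3,3]
    return o+d*(z-o[2])/d[2]
def at_depth(c,rc):
    r,q=int(round(rc[0])),int(round(rc[1]))
    D=c["depth"][max(r-1,0):r+2,max(q-1,0):q+2]; D=D[D>0]
    if len(D)==0: return None
    T=c["T"]; return T[:3,:3]@(ray(c,rc)*np.median(D))+T[:3,3]
def cloud(c,region):
    r,q=np.nonzero(region&(c["depth"]>0))
    p=cv2.undistortPoints(np.stack([q,r],1).astype(float)[:,None],c["intrinsics"],np.array([c["k1"],0,0,0,0.]))[:,0]
    d=c["depth"][r,q]
    P=np.c_[p,np.ones(len(p))]*d[:,None]
    T=c["T"]; return P@T[:3,:3].T+T[:3,3], np.stack([r,q],1)
def px(c,P):
    T=np.linalg.inv(c["T"]); P=np.atleast_2d(P)
    q=P@T[:3,:3].T+T[:3,3]; 
    x=cv2.projectPoints(q,np.zeros(3),np.zeros(3),c["intrinsics"],np.array([c["k1"],0,0,0,0.]))[0]
    return x[:,0,::-1]
def save(c,n): cv2.imwrite(f"pics/{n}.png",c["image"][:,:,::-1])
def crop(c,n,r0,r1,c0,c1,s=4):
    cv2.imwrite(f"pics/{n}.png",cv2.resize(c["image"][r0:r1,c0:c1,::-1],None,fx=s,fy=s,interpolation=cv2.INTER_CUBIC))
np.set_printoptions(precision=4,suppress=True)
E
python3 - <<'E'
from h import *
cs={n:env.camera(n) for n in("side","top")}
for t in ["stand","slot","latch","carousel","hub","amber1","white1","rod","mat","tray","bowl","corkring","flask"]:
  for n in cs:
    l=env.outline_of(n,t)
    for d in l[:4]:
        if d["p"]<.3: continue
        c=cs[n];P,_=cloud(c,d["region"])
        print(t,n,round(d["p"],2),np.round(d["point"],1),at_depth(c,d["point"]), d["region"].sum(), np.median(P,0) if len(P) else None)
import pickle
pickle.dump({n:{k:v for k,v in c.items()} for n,c in cs.items()},open("c0.pkl","wb"))
E
```

```text
stand side 0.69 [166.9 318.2] [ 0.619  -0.0701  0.1995] 16655 [ 0.63   -0.0631  0.1988]
stand top 0.73 [154.9 275.9] [0.6919 0.0212 0.201 ] 24429 [0.6948 0.0211 0.1998]
slot side 0.74 [163.1 321. ] [ 0.637  -0.07    0.1995] 17217 [ 0.6304 -0.0618  0.1987]
slot top 0.97 [149.5 276.2] [0.7044 0.0204 0.2   ] 23954 [0.6945 0.0213 0.1999]
latch side 0.56 [163.1 320.2] [ 0.6363 -0.0685  0.1995] 16461 [ 0.6303 -0.062   0.1989]
carousel side 0.93 [224.9 271.5] [0.5705 0.0134 0.0563] 11575 [0.5691 0.0184 0.056 ]
hub side 0.55 [223.5 271.6] [0.5751 0.0153 0.0566] 11514 [0.569  0.0184 0.056 ]
hub top 0.67 [230.6 269.3] [0.5261 0.0413 0.0589] 6431 [0.5253 0.0345 0.0563]
amber1 side 0.63 [194.2 323.7] [ 0.6542 -0.0766  0.1136] 566 [ 0.6558 -0.0753  0.1066]
amber1 side 0.58 [185.9 219.4] [0.5661 0.1399 0.1282] 720 [0.5672 0.1428 0.1241]
amber1 top 0.63 [211.5 219.8] [0.5695 0.1546 0.1504] 135 [0.5683 0.1514 0.149 ]
white1 side 0.88 [176.5 250.8] [0.687  0.1233 0.0926] 299 [0.6834 0.1284 0.0963]
white1 side 0.64 [181.8 295.3] [0.7272 0.0202 0.0815] 167 [0.7293 0.019  0.0822]
rod side 0.64 [338.9 40
[... 518 characters left out ...]
3341 0.0041] 3459 [0.4561 0.3371 0.0051]
tray top 0.62 [257.3 157.8] [0.4593 0.3411 0.0056] 3612 [0.4597 0.3457 0.0053]
bowl side 0.72 [276.  186.2] [0.3855 0.1217 0.0163] 1336 [0.3767 0.1158 0.0327]
bowl top 0.92 [293.2 244.1] [0.3626 0.111  0.0045] 1026 [0.3647 0.1111 0.0221]
bowl top 0.7 [265.4 418.1] [ 0.431  -0.3521  0.0016] 3120 [ 0.4333 -0.3567  0.0037]
corkring side 0.59 [322.  298.3] [ 0.3593 -0.1361  0.0288] 1762 [ 0.3722 -0.1317  0.0282]
corkring top 0.96 [291.9 336.5] [ 0.3639 -0.1333  0.005 ] 804 [ 0.3871 -0.1265  0.029 ]
flask side 0.75 [168.7 169.8] [0.6576 0.3477 0.0766] 1032 [0.6663 0.3473 0.0805]
flask top 0.91 [167.7 144.9] [0.6814 0.3431 0.118 ] 829 [0.682  0.3447 0.1053]
```

Run:
```python
from h import *
import pickle
cs=pickle.load(open("c0.pkl","rb"))
crop(cs["top"],"t1",75,275,165,365,4) if 0 else crop(cs["top"],"t1",80,280,160,360,3)
crop(cs["side"],"s1",160,400,340,500,2.5)
crop(cs["top"],"t2",140,320,350,480,3)
```

```text
(no output)
```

View pics/t1.png

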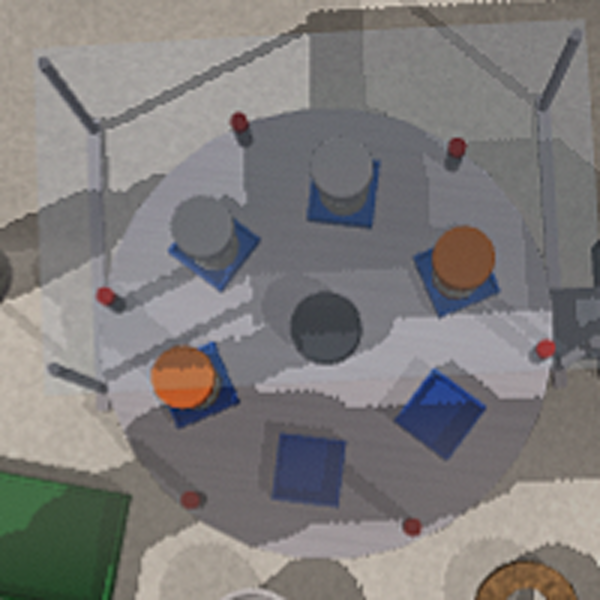

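View pics/s1.png

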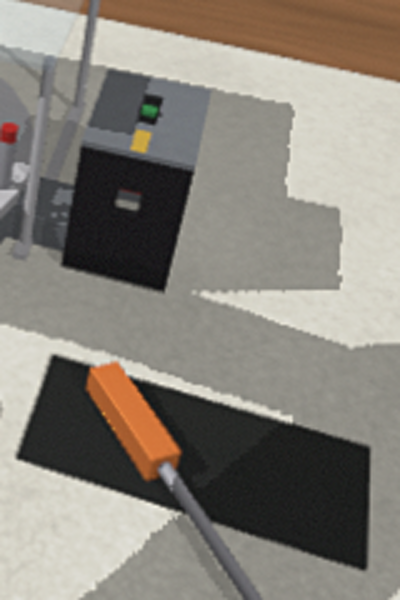

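View pics/t2.png

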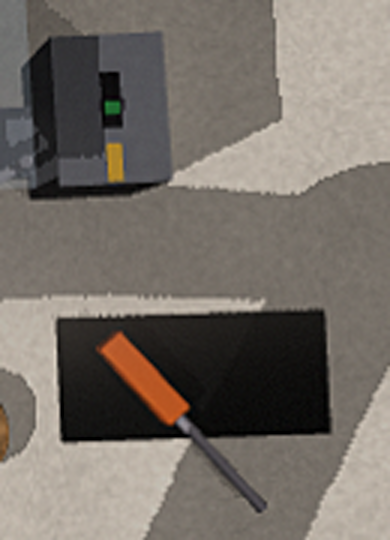

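```bash
cat > m1.py <<'E'
from h import *
import pickle
cs=pickle.load(open("c0.pkl","rb"))
c=cs["top"]; full=np.ones(c["depth"].shape,bool)
P,rc=cloud(c,full); hsv=cv2.cvtColor(c["image"],cv2.COLOR_RGB2HSV)
H=hsv[rc[:,0],rc[:,1]].astype(int); img=c["image"][rc[:,0],rc[:,1]].astype(int)
def rect(Q):
    r=cv2.minAreaRect((Q[:,:2]*1000).astype(np.float32)); return np.round(r[0],1),np.round(r[1],1),round(r[2],2)
m=(abs(P[:,2]-.2)<.004)&(P[:,1]>-.22)&(P[:,1]<.26); print("roof",m.sum(),rect(P[m]), np.percentile(P[m],[.5,99.5],0))
m=(abs(P[:,2]-.135)<.006)&(P[:,1]<-.19)&(P[:,0]>.5); print("housing top",m.sum(),rect(P[m]))
y=m&(H[:,0]>15)&(H[:,0]<30)&(H[:,1]>150)&(H[:,2]>80);print("yellow",y.sum(),P[y].mean(0),rect(P[y]))
g=(H[:,0]>45)&(H[:,0]<75)&(H[:,1]>120)&(P[:,1]<-.19)&(P[:,0]>.5);print("green mark",g.sum(),P[g].mean(0))
o=(H[:,0]<14)&(H[:,1]>170)&(H[:,2]>100)&(P[:,0]<.5)&(P[:,1]<-.2)&(P[:,2]>.01)&(P[:,2]<.04);print("handle",o.sum(),rect(P[o]),P[o].mean(0),np.median(P[o][:,2]))
k=(img.max(1)<60)&(P[:,2]<.012)&(P[:,0]<.55)&(P[:,1]<-.2)&(P[:,1]>-.5);print("mat",k.sum(),rect(P[k]))
t=(H[:,0]>45)&(H[:,0]<75)&(H[:,1]>100)&(P[:,1]>.2);print("tray",t.sum(),rect(P[t]),rect(P[t&(P[:,2]>.018)]))
E
python3 m1.py
```

```text
roof 21084 (array([708.3,  46. ]), array([267.7, 421.9]), 2.21) [[ 0.573  -0.1629  0.1963]
 [ 0.8424  0.2534  0.2038]]
housing top 1911 (array([ 651.4, -242.3]), array([120.6,  92.1]), 2.33)
yellow 61 [ 0.609  -0.2441  0.1354] (array([ 608.4, -244. ]), array([10.4, 29.5]), 87.92)
green mark 30 [ 0.6528 -0.2411  0.1381]
handle 333 (array([ 432.5, -292.1]), array([89.2, 24.7]), 43.66) [ 0.4325 -0.291   0.0271] 0.027506432456054775
mat 3243 (array([ 431.7, -341.7]), array([110.7, 240.6]), 1.22)
tray 777 (array([458.2, 341.8]), array([228.5, 109.6]), 79.05) (array([459.6, 342. ]), array([227.6, 106.9]), 79.05)
```

```bash
cat >> h.py <<'E'
def tool():
    o=env.get_obs(); Rm=R.from_quat(o["ee_rot"]).as_matrix()
    return o["ee_pos"],Rm,np.degrees(np.arctan2(Rm[1,1],Rm[0,1])),o
def rows(*W):
    "W: (x,y,z,jawyaw_deg[,nrows]) world waypoints; prints 8 rows"
    p,Rm,yaw,o=tool(); print("t",round(o["time_s"],2),"at",p,"jaw",round(yaw,2),"q7",round(o["joints"][6],2),"F",o["force"],"w",round(o["grip_width"],4))
    out=[];prev=np.r_[p,yaw]
    for w in W:
        n=w[4] if len(w)>4 else 8; tgt=np.array(w[:4],float)
        for i in range(1,n+1):
            q=prev+(tgt-prev)*i/n
            d=Rm.T@(q[:3]-p); dy=(q[3]-yaw)
            out.append([round(float(v),4) for v in d]+[round(float(-np.radians(dy)),3)])
        prev=tgt
    while len(out)<8: out.append(out[-1])
    for k in range(0,len(out),8): print([out[k:k+8]])
E
python3 - <<'E'
from h import *
import pickle
cs=pickle.load(open("c0.pkl","rb"))
print(px(cs["side"],[.5914,-.2447,.085]))
rows((.46,.15,.25,18))
E
```

```text
[[239.7828 390.6277]]
t 1.5 at [0.2587 0.6773 0.2186] jaw 69.1 q7 -0.08 F [-0.251   0.3773 -0.8094] w 0.0928
[[[-0.047, -0.0526, -0.0039, 0.111], [-0.0941, -0.1052, -0.0078, 0.223], [-0.1411, -0.1578, -0.0118, 0.334], [-0.1881, -0.2104, -0.0157, 0.446], [-0.2351, -0.263, -0.0196, 0.557], [-0.2822, -0.3155, -0.0235, 0.669], [-0.3292, -0.3681, -0.0274, 0.78], [-0.3762, -0.4207, -0.0314, 0.892]]]
```

drive_tool(increments=[[[-0.047,-0.053,-0.004,0.11],[-0.094,-0.105,-0.008,0.22],[-0.141,-0.158,-0.012,0.33],[-0.188,-0.21,-0.016,0.45],[-0.235,-0.263,-0.02,0.56],[-0.282,-0.316,-0.024,0.67],[-0.329,-0.368,-0.027,0.78],[-0.376,-0.421,-0.031,0.89]]], hand=1)

```text
time_s: 2.5
ee_pos: [0.4372, 0.2091, 0.2467]
ee_rot: [0.588, 0.809, 0.001, 0.0]
force: [1.0, 1.0, 0.3]
grip_width: 0.0931
```

Run:
```python
from h import *
rows((.46,-.15,.2,-18,6),(.44,-.25,.16,-38,2))
```

```text
t 2.5 at [0.4372 0.2091 0.2467] jaw 17.91 q7 -0.11 F [1.031  1.0371 0.3372] w 0.0931
[[[-0.0581, -0.0148, 0.0077, 0.104], [-0.1162, -0.0296, 0.0155, 0.209], [-0.1743, -0.0444, 0.0232, 0.313], [-0.2325, -0.0592, 0.031, 0.418], [-0.2906, -0.074, 0.0387, 0.522], [-0.3487, -0.0888, 0.0465, 0.627], [-0.3932, -0.1137, 0.0664, 0.801], [-0.4377, -0.1386, 0.0864, 0.976]]]
```

drive_tool(increments=[[[-0.058,-0.015,0.008,0.1],[-0.116,-0.03,0.016,0.21],[-0.174,-0.044,0.023,0.31],[-0.232,-0.059,0.031,0.42],[-0.29,-0.074,0.039,0.52],[-0.349,-0.089,0.046,0.63],[-0.393,-0.114,0.066,0.8],[-0.438,-0.139,0.086,0.98]]])

```text
time_s: 3.5
ee_pos: [0.4406, -0.2505, 0.1599]
ee_rot: [0.9, 0.436, 0.0, 0.0]
force: [1.1, 0.4, 0.1]
grip_width: 0.093
```

```bash
cat > rod.py <<'E'
from h import *
c=env.camera("top"); P,rc=cloud(c,np.ones(c["depth"].shape,bool)); hsv=cv2.cvtColor(c["image"],cv2.COLOR_RGB2HSV)
H=hsv[rc[:,0],rc[:,1]].astype(int)
o=(H[:,0]<14)&(H[:,1]>170)&(H[:,2]>90)&(P[:,0]<.55)&(P[:,1]<-.15)&(P[:,2]>.01)&(P[:,2]<.04)
print("handle",o.sum(),cv2.minAreaRect((P[o,:2]*1000).astype(np.float32)),P[o].mean(0))
import sys; save(c,sys.argv[1])
E
python3 rod.py r1; python3 -c "
from h import *
rows((.4325,-.292,.1,-46.3))"
```

```text
handle 115 ((450.0194091796875, -274.94775390625), (40.31016540527344, 24.76502799987793), 41.215030670166016) [ 0.4529 -0.2714  0.0267]
t 3.55 at [ 0.4382 -0.2568  0.1585] jaw -39.21 q7 0.2 F [-1.9357 -4.6019 -0.3952] w 0.0931
[[[-0.0038, 0.0022, 0.0073, 0.015], [-0.0077, 0.0044, 0.0147, 0.031], [-0.0115, 0.0066, 0.022, 0.046], [-0.0153, 0.0088, 0.0293, 0.062], [-0.0191, 0.0111, 0.0367, 0.077], [-0.023, 0.0133, 0.044, 0.093], [-0.0268, 0.0155, 0.0514, 0.108], [-0.0306, 0.0177, 0.0587, 0.124]]]
```

```bash
python3 -c "
from h import *
c=env.camera('top');c=env.camera('top')
rows((.4253,-.299,.10,-46.3,4))"
```

```text
t 3.65 at [ 0.4393 -0.2511  0.1596] jaw -38.33 q7 0.2 F [-0.3084 -0.891   0.3308] w 0.0926
[[[-0.0116, 0.0047, 0.0149, 0.035], [-0.0231, 0.0094, 0.0298, 0.07], [-0.0347, 0.0141, 0.0447, 0.104], [-0.0462, 0.0187, 0.0596, 0.139], [-0.0462, 0.0187, 0.0596, 0.139], [-0.0462, 0.0187, 0.0596, 0.139], [-0.0462, 0.0187, 0.0596, 0.139], [-0.0462, 0.0187, 0.0596, 0.139]]]
```

drive_tool(increments=[[[-0.012,0.005,0.015,0.03],[-0.023,0.009,0.03,0.07],[-0.035,0.014,0.045,0.1],[-0.046,0.019,0.06,0.14],[-0.046,0.019,0.06,0.14],[-0.046,0.019,0.06,0.14],[-0.046,0.019,0.06,0.14],[-0.046,0.019,0.06,0.14]]])

```text
time_s: 4.65
ee_pos: [0.4276, -0.2963, 0.1006]
ee_rot: [0.927, 0.375, 0.0, 0.0]
force: [0.3, 0.4, -0.0]
grip_width: 0.0932
```

Run:
```python
from h import *
c=env.camera("side"); save(c,"r2"); 
crop(c,"r2",200,420,300,560,3)
rows((.4253,-.299,.008,-46.3,6))
```

```text
t 4.7 at [ 0.4275 -0.2963  0.1006] jaw -46.02 q7 0.26 F [ 0.6946 -0.3106 -0.2229] w 0.0928
[[[-0.0006, 0.0001, 0.0154, 0.001], [-0.0012, 0.0001, 0.0309, 0.002], [-0.0017, 0.0002, 0.0463, 0.002], [-0.0023, 0.0002, 0.0617, 0.003], [-0.0029, 0.0003, 0.0771, 0.004], [-0.0035, 0.0003, 0.0926, 0.005], [-0.0035, 0.0003, 0.0926, 0.005], [-0.0035, 0.0003, 0.0926, 0.005]]]
```

View pics/r2.png

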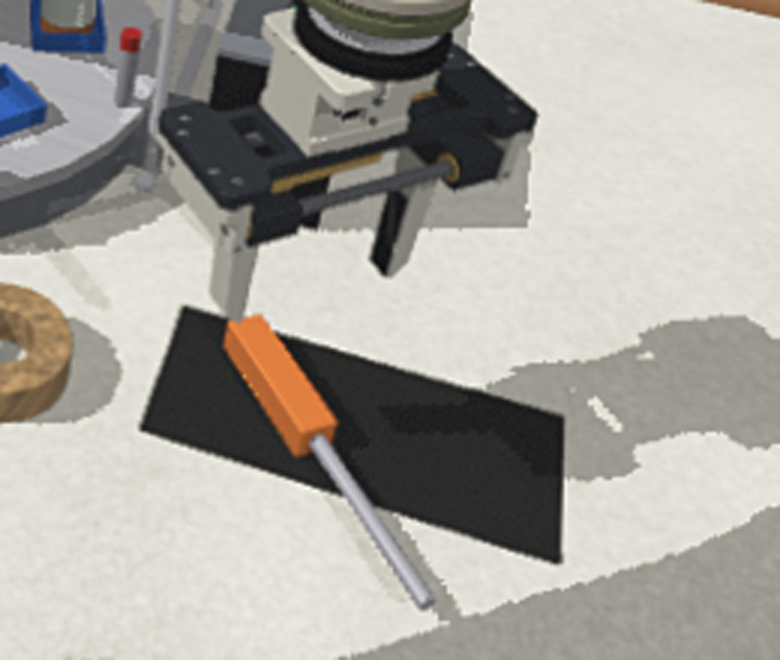

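drive_tool(increments=[[[-0.001,0,0.016,0],[-0.002,0,0.031,0],[-0.003,0,0.046,0],[-0.003,0,0.062,0],[-0.003,0,0.077,0],[-0.003,0,0.092,0.005],[-0.003,0,0.092,0.005],[-0.003,0,0.092,0.005]]])

```text
time_s: 5.7
ee_pos: [0.425, -0.2988, 0.0083]
ee_rot: [0.928, 0.372, 0.0, 0.0]
force: [-0.8, -0.2, -0.2]
grip_width: 0.0929
```

drive_tool(increments=[[[0,0,0,0],[0,0,0,0],[0,0,0,0],[0,0,0,0],[0,0,0,0],[0,0,0,0],[0,0,0,0],[0,0,0,0]]], hand=0, grip_force=50)

```text
time_s: 6.7
ee_pos: [0.4249, -0.2986, 0.0082]
ee_rot: [0.928, 0.372, -0.0, -0.0]
force: [-0.4, 0.4, -0.8]
grip_width: 0.0238
```

Run:
```python
from h import *
rows((.4253,-.299,.11,-46.3,8))
```

```text
t 6.7 at [ 0.4249 -0.2986  0.0082] jaw -46.35 q7 0.37 F [-0.3794  0.355  -0.7906] w 0.0238
[[[0.0, 0.0001, -0.0127, -0.0], [0.0, 0.0001, -0.0255, -0.0], [0.0, 0.0002, -0.0382, -0.0], [0.0, 0.0002, -0.0509, -0.0], [0.0, 0.0003, -0.0637, -0.001], [0.0, 0.0004, -0.0764, -0.001], [0.0, 0.0004, -0.0891, -0.001], [0.0, 0.0005, -0.1018, -0.001]]]
```

drive_tool(increments=[[[0,0,-0.01,0],[0,0,-0.03,0],[0,0,-0.05,0],[0,0,-0.075,0],[0,0,-0.1,0],[0,0,-0.125,0],[0,0,-0.15,0],[0,0,-0.15,0]]])

```text
time_s: 7.7
ee_pos: [0.4257, -0.299, 0.1599]
ee_rot: [0.928, 0.372, 0.001, 0.001]
force: [0.9, -0.8, -1.4]
grip_width: 0.0237
```

drive_tool(increments=[[[0,0,0,-0.17],[0,0,0,-0.34],[0,0,0,-0.51],[0,0,0,-0.68],[0,0,0,-0.85],[0,0,0,-1.02],[0,0,0,-1.19],[0,0,0,-1.36]]])

```text
time_s: 8.7
ee_pos: [0.4245, -0.2982, 0.1573]
ee_rot: [0.486, 0.874, 0.0, -0.001]
force: [0.0, 0.3, -1.3]
grip_width: 0.0236
```

Run:
```python
from h import *
rows((.421,-.2516,.16,92.3,8))
```

```text
t 8.7 at [ 0.4245 -0.2982  0.1573] jaw 31.89 q7 1.19 F [ 0.0339  0.319  -1.2864] w 0.0236
[[[0.0052, 0.0027, -0.0003, -0.132], [0.0104, 0.0054, -0.0007, -0.264], [0.0155, 0.0081, -0.001, -0.395], [0.0207, 0.0108, -0.0013, -0.527], [0.0259, 0.0135, -0.0016, -0.659], [0.0311, 0.0163, -0.002, -0.791], [0.0362, 0.019, -0.0023, -0.923], [0.0414, 0.0217, -0.0026, -1.054]]]
```

drive_tool(increments=[[[0.005,0.003,0,-0.13],[0.01,0.005,0,-0.26],[0.016,0.008,0,-0.4],[0.021,0.011,0,-0.53],[0.026,0.014,0,-0.66],[0.031,0.016,0,-0.79],[0.036,0.019,0,-0.92],[0.041,0.022,0,-1.054]]])

```text
time_s: 9.7
ee_pos: [0.4217, -0.2516, 0.1574]
ee_rot: [-0.019, 1.0, 0.001, -0.0]
force: [-0.6, 0.5, -1.9]
grip_width: 0.0235
```

Run:
```python
from h import *
c=env.camera("side"); save(c,"r3"); c=env.camera("top"); save(c,"r3t")
rows((.421,-.2516,.078,92.3,8)); print(env.get_obs()["joints"])
```

```text
t 9.8 at [ 0.4217 -0.2514  0.1575] jaw 92.08 q7 1.91 F [-0.6929 -0.4592 -1.4964] w 0.0238
[[[0.0001, -0.0, 0.0099, -0.0], [0.0002, -0.0001, 0.0199, -0.001], [0.0002, -0.0001, 0.0298, -0.001], [0.0003, -0.0001, 0.0397, -0.002], [0.0004, -0.0002, 0.0497, -0.002], [0.0005, -0.0002, 0.0596, -0.003], [0.0006, -0.0002, 0.0696, -0.003], [0.0007, -0.0003, 0.0795, -0.004]]]
[ 0.5356  0.4176 -0.1522  2.1791  0.1152  0.5536  1.9052]
```

View pics/r3.png

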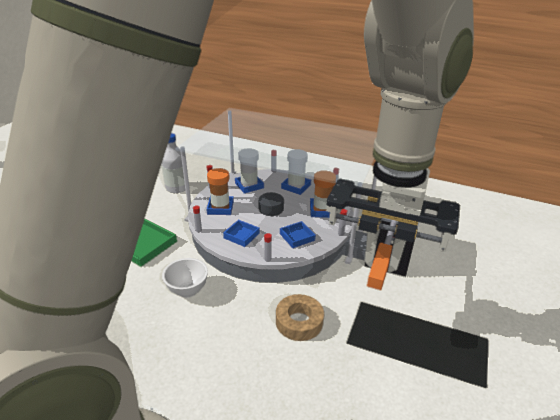

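View pics/r3t.png

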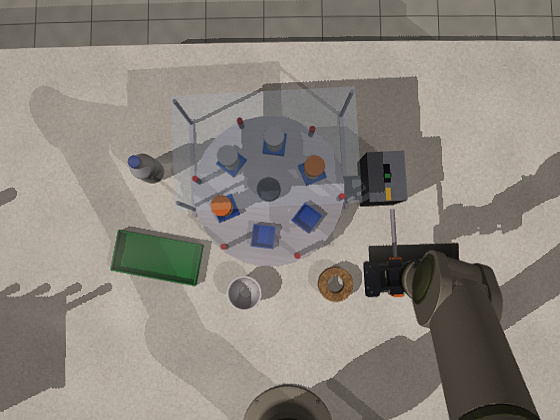

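drive_tool(increments=[[[0,0,0.01,0],[0,0,0.02,0],[0,0,0.03,0],[0,0,0.04,0],[0,0,0.05,0],[0,0,0.06,0],[0,0,0.07,-0.002],[0,0,0.08,-0.004]]])

```text
time_s: 10.8
ee_pos: [0.4224, -0.2523, 0.0775]
ee_rot: [-0.019, 1.0, -0.0, 0.0]
force: [-0.2, 0.1, -1.5]
grip_width: 0.0238
```

```bash
cat > shaft.py <<'E'
from h import *
import sys
env.camera("top")
for n in ("top","side"):
    c=env.camera(n); P,rc=cloud(c,np.ones(c["depth"].shape,bool))
    m=(P[:,0]>.46)&(P[:,0]<.59)&(abs(P[:,1]+.248)<.03)&(P[:,2]>.06)&(P[:,2]<.12)
    Q=P[m]
    if len(Q)<10: print(n,"few"); continue
    if n=="top" : 
        pass
    A=np.c_[np.ones(len(Q)),Q[:,0]-.55]
    for it in range(3):
        cy=np.linalg.lstsq(A,Q[:,1],rcond=None)[0];cz=np.linalg.lstsq(A,Q[:,2],rcond=None)[0]
        k=(abs(Q[:,1]-A@cy)<.008)&(abs(Q[:,2]-A@cz)<.006);Q=Q[k];A=A[k]
    print(n,len(Q),"y@.55,slope",cy,"z@.55,slope",cz,"x",Q[:,0].min(),Q[:,0].max(),"y@.5914",cy[0]+cy[1]*.0414)
    save(c,sys.argv[1]+n)
    if n=="side": crop(c,sys.argv[1]+"sc",180,300,340,460,5)
E
python3 shaft.py i1; python3 -c "
from h import *
rows((.42,-.25,.078,92.3))"
```

```text
top 178 y@.55,slope [-0.2465  0.033 ] z@.55,slope [ 0.0871 -0.0121] x 0.4618712791519275 0.5686758549531183 y@.5914 -0.24513546456900237
side 75 y@.55,slope [-0.2482  0.0229] z@.55,slope [ 0.0873 -0.0059] x 0.46379260689166246 0.5187612416750922 y@.5914 -0.24721734738721768
t 10.95 at [ 0.4221 -0.2521  0.0776] jaw 92.2 q7 1.86 F [ 0.4237 -0.9335 -1.4493] w 0.0238
[[[0.0002, 0.0003, -0.0, -0.0], [0.0005, 0.0005, -0.0001, -0.0], [0.0007, 0.0008, -0.0001, -0.001], [0.001, 0.0011, -0.0002, -0.001], [0.0012, 0.0014, -0.0002, -0.001], [0.0015, 0.0016, -0.0003, -0.001], [0.0017, 0.0019, -0.0003, -0.001], [0.002, 0.0022, -0.0004, -0.002]]]
```

View pics/i1sc.png

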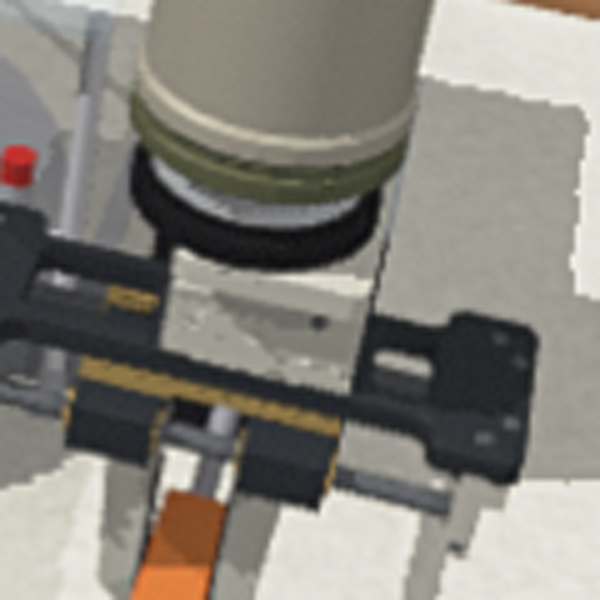

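drive_tool(increments=[[[0,0,-0.002,0],[-0.008,0,-0.002,0],[-0.016,0,-0.002,0],[-0.025,0,-0.002,0],[-0.034,0,-0.002,0],[-0.043,0,-0.002,0],[-0.052,0,-0.002,0],[-0.06,0,-0.002,0]]])

```text
time_s: 11.95
ee_pos: [0.4829, -0.2499, 0.0801]
ee_rot: [-0.019, 1.0, 0.0, 0.0]
force: [0.8, 0.2, -0.7]
grip_width: 0.0236
```

```bash
python3 shaft.py i2; python3 -c "
from h import *
rows((.42,-.25,.078,92.3));print(env.get_obs()['wrist_torque'])"
```

```text
top 108 y@.55,slope [-0.2462  0.0269] z@.55,slope [ 0.0917 -0.0003] x 0.5235244908895202 0.588106000085736 y@.5914 -0.2450574388420464
side 229 y@.55,slope [-0.2447  0.0828] z@.55,slope [ 0.0923 -0.1003] x 0.4601918131200947 0.5887079574783475 y@.5914 -0.2413041410013165
t 12.1 at [ 0.4826 -0.2499  0.0801] jaw 92.21 q7 1.84 F [-0.0846 -0.7524 -1.3287] w 0.0237
[[[0.0078, 0.0003, 0.0003, -0.0], [0.0156, 0.0006, 0.0005, -0.0], [0.0235, 0.0009, 0.0008, -0.001], [0.0313, 0.0011, 0.001, -0.001], [0.0391, 0.0014, 0.0013, -0.001], [0.0469, 0.0017, 0.0016, -0.001], [0.0547, 0.002, 0.0018, -0.001], [0.0625, 0.0023, 0.0021, -0.002]]]
[-0.0062  0.0261  0.0316]
```

View pics/i2top.png

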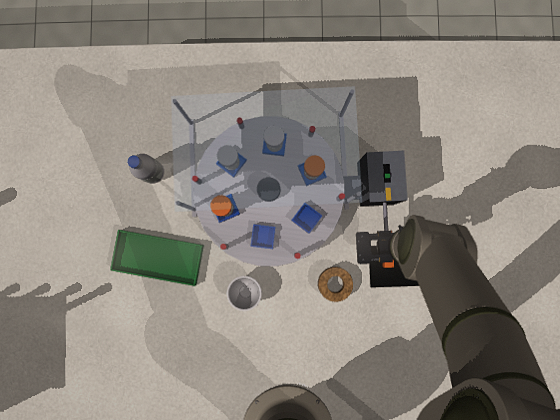

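drive_tool(increments=[[[-0.005,0,0,0],[-0.01,0,0,0],[-0.015,0,0,0],[-0.019,0,0,0],[-0.022,0,0,0],[-0.025,0,0,0],[-0.028,0,0,0],[-0.03,0,0,0]]])

```text
time_s: 13.1
ee_pos: [0.51, -0.2488, 0.0798]
ee_rot: [-0.019, 1.0, 0.0, -0.002]
force: [-6.8, -0.2, 0.8]
grip_width: 0.0233
```

```bash
cat > green.py <<'E'
from h import *
for n in ("top","side"):
    c=env.camera(n); P,rc=cloud(c,np.ones(c["depth"].shape,bool)); hsv=cv2.cvtColor(c["image"],cv2.COLOR_RGB2HSV)
    H=hsv[rc[:,0],rc[:,1]].astype(int)
    g=(H[:,0]>45)&(H[:,0]<75)&(H[:,1]>120)&(P[:,1]<-.19)&(P[:,0]>.5)
    if g.sum(): print(n,g.sum(),P[g].mean(0))
rows((.42,-.25,.078,92.3))
E
python3 green.py
```

```text
top 34 [ 0.6618 -0.2423  0.1369]
t 13.2 at [ 0.5103 -0.2488  0.0798] jaw 92.16 q7 1.82 F [-5.7075 -0.1855  0.9004] w 0.023
[[[0.0113, 0.0003, 0.0003, -0.0], [0.0226, 0.0005, 0.0005, -0.001], [0.0339, 0.0008, 0.0008, -0.001], [0.0452, 0.0011, 0.0011, -0.001], [0.0565, 0.0014, 0.0013, -0.002], [0.0677, 0.0016, 0.0016, -0.002], [0.079, 0.0019, 0.0019, -0.002], [0.0903, 0.0022, 0.0021, -0.002]]]
```

drive_tool(increments=[[[-0.001,0,0,0],[-0.002,0,0,0],[-0.003,0,0,0],[-0.004,0,0,0],[-0.005,0,0,0],[-0.006,0,0,0],[-0.006,0,0,0],[-0.006,0,0,0]]])

```text
time_s: 14.2
ee_pos: [0.5126, -0.2487, 0.0792]
ee_rot: [-0.018, 1.0, 0.001, -0.005]
force: [-13.0, -1.2, 1.8]
grip_width: 0.0237
```

```bash
python3 green.py
```

```text
top 33 [ 0.6638 -0.2413  0.136 ]
t 14.3 at [ 0.5126 -0.2487  0.0792] jaw 92.08 q7 1.82 F [-14.048   -0.8995   1.7118] w 0.0234
[[[0.0116, 0.0003, 0.0003, -0.0], [0.0231, 0.0005, 0.0005, -0.001], [0.0347, 0.0008, 0.0008, -0.001], [0.0463, 0.001, 0.0011, -0.002], [0.0578, 0.0013, 0.0013, -0.002], [0.0694, 0.0016, 0.0016, -0.003], [0.081, 0.0018, 0.0018, -0.003], [0.0926, 0.0021, 0.0021, -0.004]]]
```

drive_tool(increments=[[[-0.001,0,0,0],[-0.002,0,0,0],[-0.003,0,0,0],[-0.004,0,0,0],[-0.005,0,0,0],[-0.006,0,0,0],[-0.006,0,0,0],[-0.006,0,0,0]]])

```text
time_s: 15.3
ee_pos: [0.5135, -0.2484, 0.078]
ee_rot: [-0.017, 1.0, 0.002, -0.01]
force: [-22.3, -1.2, 1.4]
grip_width: 0.0234
```

```bash
python3 green.py
python3 - <<'E'
from h import *
c=env.camera("top");crop(c,"g1",140,300,340,500,4)
E
```

```text
top 33 [ 0.6662 -0.2412  0.1385]
t 15.4 at [ 0.5135 -0.2484  0.078 ] jaw 92.0 q7 1.82 F [-23.5219  -1.2599   2.2068] w 0.0239
[[[0.0117, 0.0002, 0.0002, -0.001], [0.0234, 0.0004, 0.0005, -0.001], [0.035, 0.0006, 0.0007, -0.002], [0.0467, 0.0008, 0.0009, -0.003], [0.0584, 0.001, 0.0011, -0.003], [0.0701, 0.0013, 0.0014, -0.004], [0.0818, 0.0015, 0.0016, -0.005], [0.0935, 0.0017, 0.0018, -0.005]]]
```

View pics/g1.png

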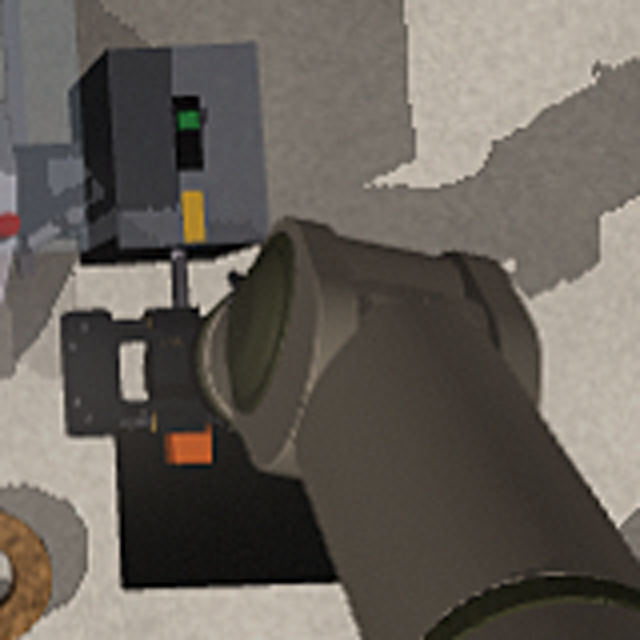

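drive_tool(increments=[[[0.01,0,0,0],[0.02,0,0,0],[0.035,0,0,0],[0.05,0,0,0],[0.07,0,0,0],[0.09,0,0,0],[0.11,0,0,0],[0.12,0,0,0]]])

```text
time_s: 16.45
ee_pos: [0.4028, -0.253, 0.0803]
ee_rot: [-0.019, 1.0, 0.0, -0.0]
force: [-0.0, 0.6, -1.7]
grip_width: 0.0238
```

```bash
python3 green.py
python3 - <<'E'
from h import *
rows((.42,-.28,.15,2))
E
```

```text
top 36 [ 0.6635 -0.2421  0.1377]
t 16.55 at [ 0.4032 -0.2531  0.0803] jaw 92.14 q7 1.87 F [ 0.8279 -0.4957 -1.2311] w 0.0239
[[[-0.0021, 0.0003, 0.0003, -0.0], [-0.0042, 0.0006, 0.0006, -0.001], [-0.0064, 0.0009, 0.0009, -0.001], [-0.0085, 0.0012, 0.0011, -0.001], [-0.0106, 0.0015, 0.0014, -0.002], [-0.0127, 0.0018, 0.0017, -0.002], [-0.0148, 0.0022, 0.002, -0.002], [-0.017, 0.0025, 0.0023, -0.003]]]
t 16.55 at [ 0.4032 -0.2531  0.0803] jaw 92.14 q7 1.87 F [ 0.8279 -0.4957 -1.2311] w 0.0239
[[[-0.002, -0.0034, -0.0087, 0.197], [-0.0039, -0.0069, -0.0174, 0.393], [-0.0059, -0.0103, -0.0261, 0.59], [-0.0079, -0.0138, -0.0349, 0.787], [-0.0099, -0.0172, -0.0436, 0.983], [-0.0118, -0.0206, -0.0523, 1.18], [-0.0138, -0.0241, -0.061, 1.377], [-0.0158, -0.0275, -0.0697, 1.573]]]
```

Run:
```python
from h import *
import pickle
for c in (pickle.load(open("c0.pkl","rb"))["top"],env.camera("top")):
    im=c["image"].astype(float); w=np.clip(im[:,:,1]-np.maximum(im[:,:,0],im[:,:,2])-15,0,None); w[:,:370]=0; w[:,410:]=0;w[:150]=0;w[210:]=0
    r,q=np.indices(w.shape); rc=((w*r).sum()/w.sum(),(w*q).sum()/w.sum()); print(rc,at_z(c,rc,.137))
```

```text
(np.float64(175.35335689045937), np.float64(386.9893992932862)) [ 0.6525 -0.2425  0.137 ]
(np.float64(169.54467564259485), np.float64(386.7050183598531)) [ 0.6665 -0.2422  0.137 ]
```

drive_tool(increments=[[[0,0,-0.02,0.17],[0,0,-0.04,0.34],[0,-0.01,-0.05,0.52],[-0.01,-0.02,-0.05,0.7],[-0.02,-0.03,-0.05,0.88],[-0.025,-0.04,-0.05,1.06],[-0.03,-0.041,-0.05,1.23],[-0.03,-0.041,-0.05,1.41]]])

```text
time_s: 17.6
ee_pos: [0.4374, -0.2928, 0.1302]
ee_rot: [0.635, 0.772, 0.0, 0.001]
force: [-0.5, -0.6, -1.6]
grip_width: 0.0236
```

Run:
```python
from h import *
rows((.432,-.295,.05,1.2,5))
```

```text
t 17.6 at [ 0.4374 -0.2928  0.1302] jaw 11.14 q7 0.97 F [-0.5497 -0.6047 -1.5991] w 0.0236
[[[-0.0002, -0.0012, 0.016, 0.035], [-0.0004, -0.0023, 0.0321, 0.069], [-0.0006, -0.0035, 0.0481, 0.104], [-0.0008, -0.0046, 0.0641, 0.139], [-0.001, -0.0058, 0.0801, 0.174], [-0.001, -0.0058, 0.0801, 0.174], [-0.001, -0.0058, 0.0801, 0.174], [-0.001, -0.0058, 0.0801, 0.174]]]
```

drive_tool(increments=[[[0,-0.001,0.016,0.04],[0,-0.002,0.032,0.07],[-0.001,-0.004,0.048,0.1],[-0.001,-0.005,0.064,0.14],[-0.001,-0.006,0.08,0.17],[-0.001,-0.006,0.08,0.17],[-0.001,-0.006,0.08,0.17],[-0.001,-0.006,0.08,0.17]]])

```text
time_s: 18.6
ee_pos: [0.4305, -0.2951, 0.0507]
ee_rot: [0.697, 0.717, 0.0, 0.001]
force: [0.6, 0.1, -1.7]
grip_width: 0.024
```

Run:
```python
from h import *
c=env.camera("side"); crop(c,"m1",200,420,300,560,3)
rows((.432,-.295,.009,1.2,6))
```

```text
t 18.65 at [ 0.4306 -0.2951  0.0507] jaw 1.68 q7 0.93 F [ 0.3977  0.4146 -1.2905] w 0.0235
[[[0.0, 0.0002, 0.007, 0.001], [0.0, 0.0005, 0.0139, 0.003], [0.0, 0.0007, 0.0209, 0.004], [0.0, 0.0009, 0.0278, 0.006], [0.0001, 0.0012, 0.0348, 0.007], [0.0001, 0.0014, 0.0418, 0.008], [0.0001, 0.0014, 0.0418, 0.008], [0.0001, 0.0014, 0.0418, 0.008]]]
```

View pics/m1.png

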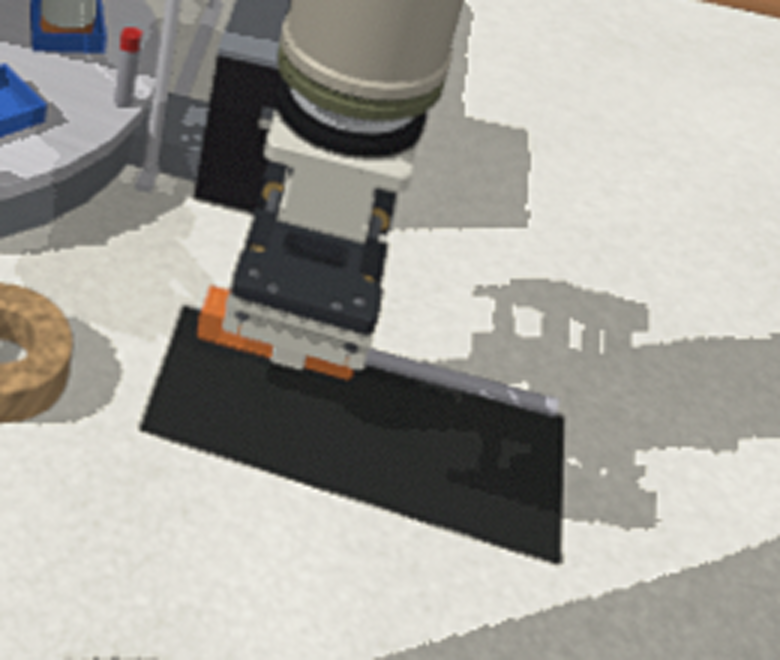

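drive_tool(increments=[[[0,0,0.007,0],[0,0,0.014,0],[0,0,0.021,0],[0,0,0.028,0],[0,0,0.034,0],[0,0,0.038,0],[0,0,0.041,0],[0,0,0.041,0]]])

```text
time_s: 19.65
ee_pos: [0.4302, -0.295, 0.0092]
ee_rot: [0.697, 0.717, 0.0, 0.0]
force: [-0.9, -0.5, -1.0]
grip_width: 0.0232
```

drive_tool(increments=[[[0,0,0,0],[0,0,0,0],[0,0,0,0],[0,0,0,0],[0,0,-0.015,0],[0,0,-0.04,0],[0,0,-0.08,0],[0,0,-0.12,0]]], hand=0.8)

```text
time_s: 20.65
ee_pos: [0.4299, -0.2948, 0.1312]
ee_rot: [0.697, 0.717, 0.0, -0.0]
force: [0.1, -0.3, 0.7]
grip_width: 0.0746
```

```bash
cat > hub.py <<'E'
from h import *
import sys
S=np.array([.6309,.0430]); yaw0=np.radians(2.25)
c=env.camera("top"); hsv=cv2.cvtColor(c["image"],cv2.COLOR_RGB2HSV)
P,rc=cloud(c,np.ones(c["depth"].shape,bool)); H=hsv[rc[:,0],rc[:,1]].astype(int)
# pins via red blobs at z=.118
red=((hsv[:,:,0]<6)|(hsv[:,:,0]>174))&(hsv[:,:,1]>130)&(hsv[:,:,2]>70)
n,lab,st,ce=cv2.connectedComponentsWithStats(red.astype(np.uint8))
pins=[]
for i in range(1,n):
    if st[i,4]<6: continue
    w=at_z(c,(ce[i][1],ce[i][0]),.115)[:2]; d=w-S; r=np.hypot(*d)
    if .15<r<.21: pins.append(w); print("pin",w,"r",round(r,4),"ang",round(np.degrees(np.arctan2(d[1],d[0])),2),st[i,4])
# circle fit
pins=np.array(pins)
if len(pins)>=3:
    from scipy.optimize import least_squares
    def f(p):
        d=pins-p[:2]; a=np.arctan2(d[:,1],d[:,0])-p[2]-np.pi/6; a=(a+np.pi/6)%(np.pi/3)-np.pi/6
        return np.r_[np.hypot(d[:,0],d[:,1])-.18,.18*a]
    s=min((least_squares(f,np.r_[S,t]) for t in np.linspace(-.5,.5,9)),key=lambda s:s.cost)
    ph=(np.degrees(s.x[2])+30)%60-30
    print("fit centre",s.x[:2],"pocket phase mod60 deg",ph,"res",np.abs(s.fun).max())
o=(H[:,0]<14)&(H[:,1]>150)&(H[:,2]>90)&(P[:,2]>.14)&(P[:,2]<.16)
lab=(o).astype(np.uint8); M=np.zeros(red.shape,np.uint8); M[rc[o,0],rc[o,1]]=1
# orange lids
om=(hsv[:,:,0]<16)&(hsv[:,:,0]>5)&(hsv[:,:,1]>140)&(hsv[:,:,2]>70)
n,lab,st,ce=cv2.connectedComponentsWithStats(om.astype(np.uint8))
for i in range(1,n):
    if st[i,4]<60: continue
    w=at_z(c,(ce[i][1],ce[i][0]),.151)[:2]; d=w-S; r=np.hypot(*d)
    print("orange",w,"r",round(r,4),"ang",round(np.degrees(np.arctan2(d[1],d[0])),2),st[i,4],ce[i])
save(c,sys.argv[1])
E
python3 hub.py h1; python3 rod.py r5; python3 -c "
from h import *
rows((.42,-.2,.2,0))"
```

```text
pin [0.7974 0.1112] r 0.1799 ang 22.27 18
pin [ 0.7737 -0.0672] r 0.1803 ang -37.66 21
pin [0.6546 0.2208] r 0.1794 ang 82.4 20
pin [ 0.607  -0.1359] r 0.1805 ang -97.6 25
pin [0.4884 0.152 ] r 0.1794 ang 142.59 21
pin [ 0.4649 -0.0266] r 0.18 ang -157.27 22
fit centre [0.631  0.0424] pocket phase mod60 deg -7.543940404363326 res 0.00034471554404812865
orange [ 0.6844 -0.0717] r 0.1265 ang -64.99 74 [315.5811 161.7973]
orange [0.5834 0.1523] r 0.1191 ang 113.5 322 [220.7671 205.5497]
orange [ 0.4382 -0.2478] r 0.3488 ang -123.53 323 [393.0402 266.    ]
orange [ 0.3815 -0.1222] r 0.2992 ang -146.48 145 [339.4414 291.2207]
handle 295 ((432.39581298828125, -281.4556884765625), (22.89885902404785, 83.17008209228516), 3.2256577014923096) [ 0.4325 -0.2805  0.0269]
t 20.75 at [ 0.4315 -0.2959  0.1334] jaw 1.64 q7 0.87 F [-0.3837 -1.1397 -0.1236] w 0.0748
[[[0.012, -0.001, -0.0084, 0.004], [0.024, -0.0021, -0.0167, 0.007], [0.036, -0.0031, -0.0251, 0.011], [0.048, -0.0042, -0.0334, 0.014], [0.06, -0.0052, -0.0418, 0.018], [0.072, -0.0063, -0.0502, 0.022], [0.084, -0.0073, -0.0585, 0.025], [0.096, -0.0084, -0.0669, 0.029]]]
```

View pics/h1.png

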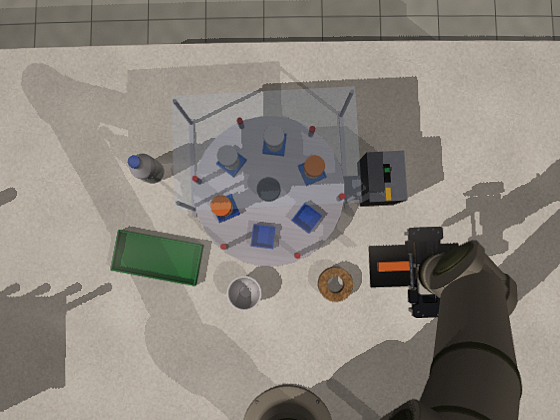

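Run:
```python
from h import *
rows((.45,-.2,.2,15,2),(.46,.05,.22,60,5),(.475,.10,.22,70,1));rows((.45,-.2,.2,15,2),(.46,.05,.22,60,5),(.4884,.152,.2,92.2,3))
```

```text
t 20.75 at [ 0.4315 -0.2959  0.1334] jaw 1.64 q7 0.87 F [-0.3837 -1.1397 -0.1236] w 0.0748
[[[0.0476, 0.0108, -0.0334, -0.117], [0.0952, 0.0216, -0.0667, -0.233], [0.1451, 0.0251, -0.0708, -0.39], [0.195, 0.0285, -0.075, -0.547], [0.2449, 0.032, -0.0791, -0.704], [0.2948, 0.0354, -0.0832, -0.861], [0.3447, 0.0389, -0.0873, -1.019], [0.3943, 0.0553, -0.0874, -1.193]]]
t 20.75 at [ 0.4315 -0.2959  0.1334] jaw 1.64 q7 0.87 F [-0.3837 -1.1397 -0.1236] w 0.0748
[[[0.0476, 0.0108, -0.0334, -0.117], [0.0952, 0.0216, -0.0667, -0.233], [0.1451, 0.0251, -0.0708, -0.39], [0.195, 0.0285, -0.075, -0.547], [0.2449, 0.032, -0.0791, -0.704], [0.2948, 0.0354, -0.0832, -0.861], [0.3447, 0.0389, -0.0873, -1.019], [0.3785, 0.0493, -0.0807, -1.206]]]
[[[0.4122, 0.0597, -0.0741, -1.393], [0.4459, 0.0701, -0.0674, -1.581]]]
```

drive_tool(increments=[[[0.048,0.011,-0.033,-0.12],[0.095,0.022,-0.067,-0.23],[0.145,0.025,-0.071,-0.39],[0.195,0.029,-0.075,-0.55],[0.245,0.032,-0.079,-0.7],[0.295,0.035,-0.083,-0.86],[0.345,0.039,-0.087,-1.02],[0.394,0.055,-0.087,-1.19]]], hand=0.45)

```text
time_s: 21.75
ee_pos: [0.4729, 0.102, 0.2168]
ee_rot: [0.172, 0.985, 0.0, 0.0]
force: [1.5, 0.3, -0.6]
grip_width: 0.042
```

```bash
python3 hub.py h2; python3 rod.py h2
python3 - <<'E'
from h import *
rows((.4884,.152,.18,92.2,4))
E
```

```text
pin [0.7972 0.111 ] r 0.1797 ang 22.23 17
pin [ 0.774  -0.0671] r 0.1805 ang -37.57 23
pin [0.6546 0.2208] r 0.1794 ang 82.4 20
pin [ 0.6075 -0.136 ] r 0.1805 ang -97.45 21
pin [ 0.4649 -0.0266] r 0.18 ang -157.27 22
fit centre [0.6311 0.0424] pocket phase mod60 deg -7.505658174064564 res 0.00025581029814014666
orange [ 0.6833 -0.0712] r 0.1257 ang -65.33 70 [315.3857 162.2429]
orange [0.582  0.1513] r 0.1188 ang 114.32 290 [221.1793 206.1517]
orange [ 0.4383 -0.2518] r 0.3521 ang -123.16 359 [394.7604 265.9331]
orange [ 0.3815 -0.1126] r 0.294 ang -148.05 164 [335.2683 291.2744]
handle 315 ((432.5651550292969, -284.8873596191406), (22.969785690307617, 90.45922088623047), 2.9292519092559814) [ 0.4326 -0.2838  0.0271]
t 21.85 at [0.4747 0.1059 0.2164] jaw 70.46 q7 0.94 F [-1.2003 -0.4066 -0.1806] w 0.0416
[[[0.0006, 0.012, 0.0091, -0.095], [0.0013, 0.024, 0.0183, -0.19], [0.0019, 0.036, 0.0274, -0.285], [0.0025, 0.048, 0.0366, -0.379], [0.0025, 0.048, 0.0366, -0.379], [0.0025, 0.048, 0.0366, -0.379], [0.0025, 0.048, 0.0366, -0.379], [0.0025, 0.048, 0.0366, -0.379]]]
```

View pics/h2.png

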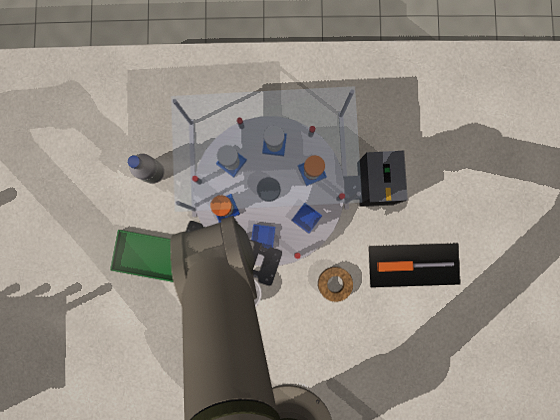

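drive_tool(increments=[[[0.001,0.012,0.009,-0.1],[0.001,0.024,0.018,-0.19],[0.002,0.036,0.027,-0.29],[0.002,0.047,0.037,-0.38],[0.002,0.047,0.05,-0.38],[0.002,0.047,0.07,-0.38],[0.002,0.047,0.08,-0.38],[0.002,0.047,0.08,-0.38]]])

```text
time_s: 22.85
ee_pos: [0.4875, 0.1446, 0.1356]
ee_rot: [-0.013, 1.0, -0.0, -0.001]
force: [-0.6, 0.6, 0.2]
grip_width: 0.0417
```

Run:
```python
from h import *
c=env.camera("side"); crop(c,"p1",140,280,160,400,3)
rows((.4884,.152,.088,92.2,4)); print(env.get_obs()["joints"])
```

```text
t 22.9 at [0.4879 0.1449 0.1361] jaw 91.55 q7 1.17 F [0.1893 0.4478 0.4099] w 0.0424
[[[-0.0002, 0.0018, 0.012, -0.003], [-0.0004, 0.0036, 0.0241, -0.006], [-0.0006, 0.0053, 0.0361, -0.009], [-0.0008, 0.0071, 0.0481, -0.011], [-0.0008, 0.0071, 0.0481, -0.011], [-0.0008, 0.0071, 0.0481, -0.011], [-0.0008, 0.0071, 0.0481, -0.011], [-0.0008, 0.0071, 0.0481, -0.011]]]
[-0.3772  0.4657 -0.0321  2.1655  0.0299  0.5114  1.166 ]
```

View pics/p1.png

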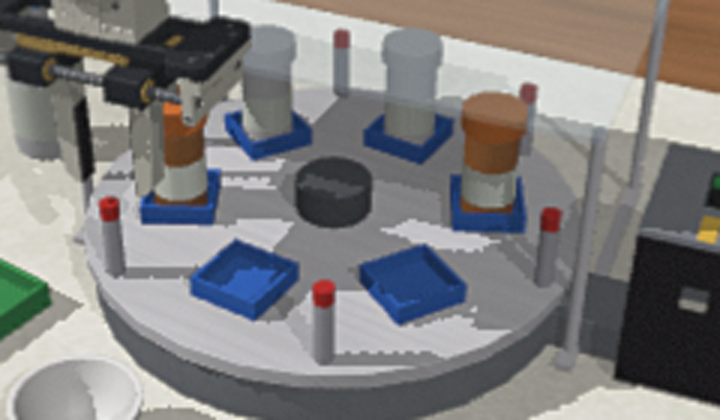

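drive_tool(increments=[[[0,0.007,0,-0.01],[0,0.007,0.005,-0.01],[0,0.007,0.015,-0.01],[0,0.007,0.025,-0.01],[0,0.007,0.035,-0.01],[0,0.007,0.048,-0.01],[0,0.007,0.048,-0.01],[0,0.007,0.048,-0.01]]])

```text
time_s: 23.9
ee_pos: [0.4879, 0.1522, 0.0881]
ee_rot: [-0.019, 1.0, -0.0, -0.0]
force: [-0.1, 0.2, -0.5]
grip_width: 0.0421
```

drive_tool(increments=[[[0,0,0,0],[0,0,0,0],[0,0,0,0],[0,0,0,0],[0,0,0,0],[0,0,0,0],[0,0,0,0],[0,0,0,0]]], hand=0, grip_force=15)

```text
time_s: 24.9
ee_pos: [0.4882, 0.1521, 0.0884]
ee_rot: [-0.019, 1.0, -0.0, 0.0]
force: [2.1, -3.9, 4.7]
grip_width: 0.0136
```

```bash
cat > arc.py <<'E'
from h import *
import sys
C=np.array([.631,.0425])
def arc(a0,a1,n,z=.088,r=.18):
    p,Rm,yaw,o=tool(); print("t",round(o["time_s"],2),"at",p,"jaw",round(yaw,2),"F",o["force"],"w",round(o["grip_width"],4))
    d=p[:2]-C; a=np.degrees(np.arctan2(d[1],d[0]))%360; print("hand r",np.hypot(*d),"ang",a)
    out=[]
    for i in range(1,n+1):
        t=np.radians(a0+(a1-a0)*i/n); q=np.r_[C+r*np.array([np.cos(t),np.sin(t)]),z]
        out.append([round(float(v),3) for v in Rm.T@(q-p)]+[0])
    for k in range(0,n,8): print([out[k:k+8]])
arc(*map(float,sys.argv[1:3]),int(sys.argv[3]))
E
python3 arc.py 142.5 212.2 24
```

```text
t 24.9 at [0.4882 0.1521 0.0884] jaw 92.17 F [ 2.0659 -3.8697  4.7027] w 0.0136
hand r 0.1799896962058232 ang 142.4885373908778
[[[0.006, -0.007, 0.0, 0], [0.011, -0.015, 0.0, 0], [0.016, -0.022, 0.0, 0], [0.02, -0.03, 0.0, 0], [0.024, -0.038, 0.0, 0], [0.028, -0.047, 0.0, 0], [0.031, -0.055, 0.0, 0], [0.034, -0.064, 0.0, 0]]]
[[[0.036, -0.073, 0.0, 0], [0.038, -0.082, 0.0, 0], [0.04, -0.091, 0.0, 0], [0.041, -0.1, 0.0, 0], [0.041, -0.109, 0.0, 0], [0.041, -0.118, 0.0, 0], [0.041, -0.127, 0.0, 0], [0.04, -0.136, 0.0, 0]]]
[[[0.039, -0.145, 0.0, 0], [0.037, -0.154, 0.0, 0], [0.035, -0.163, 0.0, 0], [0.032, -0.172, 0.0, 0], [0.029, -0.18, 0.0, 0], [0.026, -0.189, 0.0, 0], [0.022, -0.197, 0.0, 0], [0.017, -0.205, 0.0, 0]]]
```

drive_tool(increments=[[[0.006,-0.007,0,0],[0.011,-0.015,0,0],[0.016,-0.022,0,0],[0.02,-0.03,0,0],[0.024,-0.038,0,0],[0.028,-0.047,0,0],[0.031,-0.055,0,0],[0.034,-0.064,0,0]]])

```text
time_s: 25.9
ee_pos: [0.4545, 0.0872, 0.0883]
ee_rot: [-0.02, 1.0, 0.0, -0.001]
force: [-1.7, 2.4, 7.4]
grip_width: 0.0133
```

```bash
python3 arc.py 165.7 212.2 16
```

```text
t 25.9 at [0.4545 0.0872 0.0883] jaw 92.27 F [-1.7269  2.4268  7.4405] w 0.0133
hand r 0.18201887595942584 ang 165.79470374877852
[[[0.0, -0.009, 0.0, 0], [0.002, -0.018, 0.0, 0], [0.004, -0.027, 0.0, 0], [0.005, -0.036, 0.0, 0], [0.005, -0.045, 0.0, 0], [0.005, -0.054, 0.0, 0], [0.005, -0.063, 0.0, 0], [0.004, -0.073, 0.0, 0]]]
[[[0.003, -0.082, 0.0, 0], [0.001, -0.091, 0.0, 0], [-0.001, -0.099, 0.0, 0], [-0.004, -0.108, 0.0, 0], [-0.007, -0.117, 0.0, 0], [-0.01, -0.125, 0.0, 0], [-0.014, -0.133, 0.0, 0], [-0.019, -0.141, 0.0, 0]]]
```

drive_tool(increments=[[[0.002,-0.009,0,0],[0.004,-0.018,0,0],[0.005,-0.027,0,0],[0.006,-0.036,0,0],[0.007,-0.045,0,0],[0.007,-0.054,0,0],[0.007,-0.063,0,0],[0.006,-0.073,0,0]]])

```text
time_s: 26.9
ee_pos: [0.4515, 0.0139, 0.0881]
ee_rot: [-0.02, 1.0, 0.0, -0.001]
force: [-1.6, 2.5, 6.1]
grip_width: 0.0134
```

```bash
python3 arc.py 189 212.2 8
```

```text
t 26.9 at [0.4515 0.0139 0.0881] jaw 92.26 F [-1.5946  2.4556  6.1235] w 0.0134
hand r 0.18180940495233483 ang 189.043365921938
[[[-0.003, -0.009, 0.0, 0], [-0.005, -0.018, 0.0, 0], [-0.007, -0.026, 0.0, 0], [-0.01, -0.035, 0.0, 0], [-0.013, -0.044, 0.0, 0], [-0.016, -0.052, 0.0, 0], [-0.02, -0.06, 0.0, 0], [-0.025, -0.068, 0.0, 0]]]
```

drive_tool(increments=[[[-0.002,-0.009,0,0],[-0.004,-0.018,0,0],[-0.006,-0.026,0,0],[-0.009,-0.035,0,0],[-0.012,-0.044,0,0],[-0.015,-0.052,0,0],[-0.019,-0.06,0,0],[-0.023,-0.068,0,0]]])

```text
time_s: 27.9
ee_pos: [0.4769, -0.053, 0.0881]
ee_rot: [-0.02, 1.0, 0.0, -0.001]
force: [-0.1, 2.6, 5.9]
grip_width: 0.0134
```

drive_tool(increments=[[[0,0,0,0],[0,0,0,0],[0,0,0,0],[0,0,-0.01,0],[0,0,-0.03,0],[0,0,-0.06,0],[0,0,-0.1,0],[0,0,-0.12,0]]], hand=0.45)

```text
time_s: 28.9
ee_pos: [0.479, -0.0531, 0.2107]
ee_rot: [-0.019, 1.0, -0.0, 0.001]
force: [0.9, -0.5, -0.3]
grip_width: 0.0418
```

```bash
python3 hub.py h3
python3 - <<'E'
from h import *
c=env.camera("side"); crop(c,"h3s",140,280,160,400,3)
rows((.42,-.2,.2,0))
E
```

```text
pin [ 0.7907 -0.0419] r 0.181 ang -27.99 18
pin [0.7829 0.1386] r 0.1795 ang 32.19 19
pin [ 0.6387 -0.138 ] r 0.1812 ang -87.54 18
pin [0.6237 0.2217] r 0.1788 ang 92.3 22
pin [0.4716 0.1257] r 0.1795 ang 152.58 22
fit centre [0.6311 0.0419] pocket phase mod60 deg 2.372508683504151 res 0.0004277983331598989
orange [0.5191 0.0422] r 0.1118 ang -179.61 156 [267.8654 232.4744]
orange [ 0.4383 -0.2518] r 0.3521 ang -123.16 359 [394.7604 265.9331]
t 29.0 at [ 0.4796 -0.0532  0.2107] jaw 92.19 q7 1.52 F [ 0.2046  0.1224 -0.349 ] w 0.0418
[[[0.0082, -0.0181, 0.0013, 0.201], [0.0163, -0.0361, 0.0026, 0.402], [0.0245, -0.0542, 0.0039, 0.603], [0.0326, -0.0722, 0.0053, 0.805], [0.0408, -0.0903, 0.0066, 1.006], [0.0489, -0.1083, 0.0079, 1.207], [0.0571, -0.1264, 0.0092, 1.408], [0.0652, -0.1445, 0.0105, 1.609]]]
```

View pics/h3s.png

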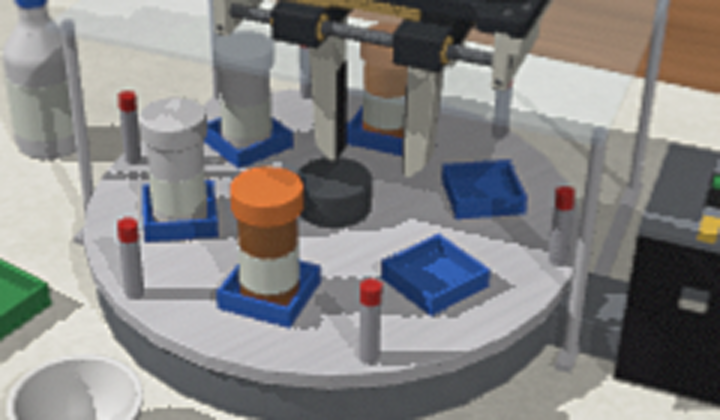

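View pics/h3.png

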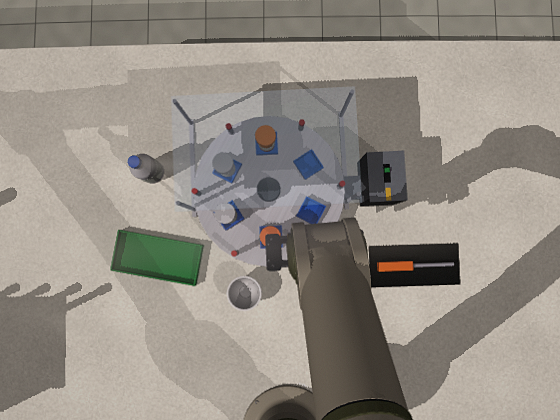

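```bash
cat > lid.py <<'E'
from h import *
import sys
zt=float(sys.argv[1]); x0,x1,y0,y1=map(float,sys.argv[2:6])
for n in ("side","top"):
    c=env.camera(n); P,rc=cloud(c,np.ones(c["depth"].shape,bool)); hsv=cv2.cvtColor(c["image"],cv2.COLOR_RGB2HSV)
    H=hsv[rc[:,0],rc[:,1]].astype(int)
    m=(H[:,0]<16)&(H[:,1]>140)&(P[:,0]>x0)&(P[:,0]<x1)&(P[:,1]>y0)&(P[:,1]<y1)&(abs(P[:,2]-zt)<.004)
    if m.sum()>10:
        cc,r=cv2.minEnclosingCircle((P[m,:2]*1000).astype(np.float32)); print(n,m.sum(),"centre",np.round(cc,1),"r",round(r,1),"mean",P[m].mean(0))
E
python3 lid.py .151 .45 .57 -.02 .1
python3 - <<'E'
from h import *
rows((.511,.0375,.2,92.3,4),(.511,.0375,.16,92.3,2))
E
```

```text
side 278 centre [507.   35.1] r 25.4 mean [0.505  0.0349 0.1504]
top 150 centre [512.   38.4] r 23.6 mean [0.5195 0.0421 0.1508]
t 29.1 at [ 0.4785 -0.0531  0.2084] jaw 92.19 q7 1.52 F [ 0.6687 -0.2218  0.0118] w 0.0419
[[[-0.009, 0.0223, 0.0021, -0.0], [-0.018, 0.0447, 0.0042, -0.001], [-0.0269, 0.067, 0.0063, -0.001], [-0.0359, 0.0893, 0.0085, -0.002], [-0.0359, 0.0893, 0.0285, -0.002], [-0.0359, 0.0893, 0.0485, -0.002], [-0.0359, 0.0893, 0.0485, -0.002], [-0.0359, 0.0893, 0.0485, -0.002]]]
```

drive_tool(increments=[[[-0.008,0.022,0,0],[-0.015,0.044,0,0],[-0.023,0.066,0,0],[-0.031,0.088,0.005,0],[-0.031,0.088,0.02,0],[-0.031,0.088,0.035,0],[-0.031,0.088,0.035,0],[-0.031,0.088,0.035,0]]], hand=0.78)

```text
time_s: 30.1
ee_pos: [0.5061, 0.0352, 0.173]
ee_rot: [-0.019, 1.0, -0.0, -0.0]
force: [-0.6, 0.7, 0.2]
grip_width: 0.0726
```

Run:
```python
from h import *
c=env.camera("side"); crop(c,"h4s",140,280,160,400,3)
rows((.509,.0365,.12,92.3,6))
```

```text
t 30.15 at [0.5064 0.0354 0.1733] jaw 92.14 q7 1.32 F [ 0.5962 -0.8811  0.7062] w 0.0725
[[[-0.0004, 0.0002, 0.0089, -0.0], [-0.0009, 0.0003, 0.0178, -0.001], [-0.0013, 0.0005, 0.0267, -0.001], [-0.0018, 0.0007, 0.0356, -0.002], [-0.0022, 0.0009, 0.0444, -0.002], [-0.0027, 0.001, 0.0533, -0.003], [-0.0027, 0.001, 0.0533, -0.003], [-0.0027, 0.001, 0.0533, -0.003]]]
```

View pics/h4s.png

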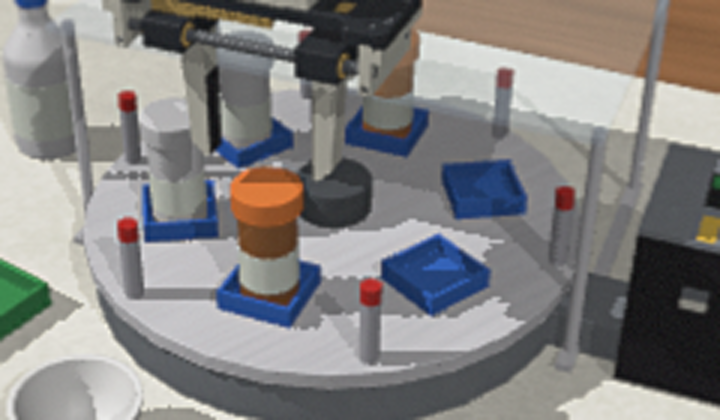

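drive_tool(increments=[[[-0.001,0.001,0.009,0],[-0.002,0.001,0.018,0],[-0.002,0.001,0.027,0],[-0.002,0.001,0.036,0],[-0.002,0.001,0.044,0],[-0.002,0.001,0.053,0],[-0.002,0.001,0.053,0],[-0.002,0.001,0.053,0]]])

```text
time_s: 31.15
ee_pos: [0.5083, 0.037, 0.1202]
ee_rot: [-0.019, 1.0, -0.0, 0.0]
force: [-0.2, 0.0, 0.2]
grip_width: 0.0723
```

drive_tool(increments=[[[0,0,0,0],[0,0,0,0],[0,0,0,0],[0,0,0,0],[0,0,0,0],[0,0,0,0],[0,0,0,0],[0,0,0,0]]], hand=0, grip_force=35)

```text
time_s: 32.15
ee_pos: [0.5084, 0.037, 0.1204]
ee_rot: [-0.019, 1.0, 0.0, 0.0]
force: [-0.4, 0.1, 4.7]
grip_width: 0.0494
```

Run:
```python
from h import *
rows((.508,.0365,.2,92.3,8))
```

```text
t 32.15 at [0.5084 0.037  0.1204] jaw 92.19 q7 1.3 F [-0.4165  0.0502  4.6848] w 0.0494
[[[0.0001, -0.0001, -0.01, -0.0], [0.0001, -0.0001, -0.0199, -0.0], [0.0002, -0.0002, -0.0299, -0.001], [0.0002, -0.0003, -0.0398, -0.001], [0.0003, -0.0003, -0.0498, -0.001], [0.0003, -0.0004, -0.0597, -0.001], [0.0004, -0.0004, -0.0697, -0.002], [0.0004, -0.0005, -0.0796, -0.002]]]
```

drive_tool(increments=[[[0,0,-0.006,0],[0,0,-0.015,0],[0,0,-0.026,0],[0,0,-0.038,0],[0,0,-0.05,0],[0,0,-0.062,0],[0,0,-0.075,0],[0,0,-0.085,0]]])

```text
time_s: 33.15
ee_pos: [0.5084, 0.037, 0.2061]
ee_rot: [-0.019, 1.0, 0.0, 0.0]
force: [-0.0, 0.7, -1.3]
grip_width: 0.0494
```

Run:
```python
from h import *
c=env.camera("side"); crop(c,"h5s",120,280,160,400,3)
rows((.48,.2,.205,92.3,8),(.4704,.401,.15,92.3,8))
```

```text
t 33.2 at [0.5088 0.0371 0.2071] jaw 92.18 q7 1.34 F [ 0.5134 -0.5514 -0.743 ] w 0.0496
[[[0.0028, 0.0205, 0.0003, -0.0], [0.0057, 0.041, 0.0005, -0.001], [0.0085, 0.0615, 0.0008, -0.001], [0.0113, 0.0819, 0.001, -0.001], [0.0141, 0.1024, 0.0013, -0.001], [0.017, 0.1229, 0.0016, -0.002], [0.0198, 0.1434, 0.0018, -0.002], [0.0226, 0.1639, 0.0021, -0.002]]]
[[[0.0229, 0.189, 0.009, -0.002], [0.0231, 0.2142, 0.0158, -0.002], [0.0234, 0.2393, 0.0227, -0.002], [0.0236, 0.2645, 0.0296, -0.002], [0.0239, 0.2896, 0.0365, -0.002], [0.0241, 0.3148, 0.0434, -0.002], [0.0244, 0.3399, 0.0502, -0.002], [0.0247, 0.3651, 0.0571, -0.002]]]
```

View pics/h5s.png

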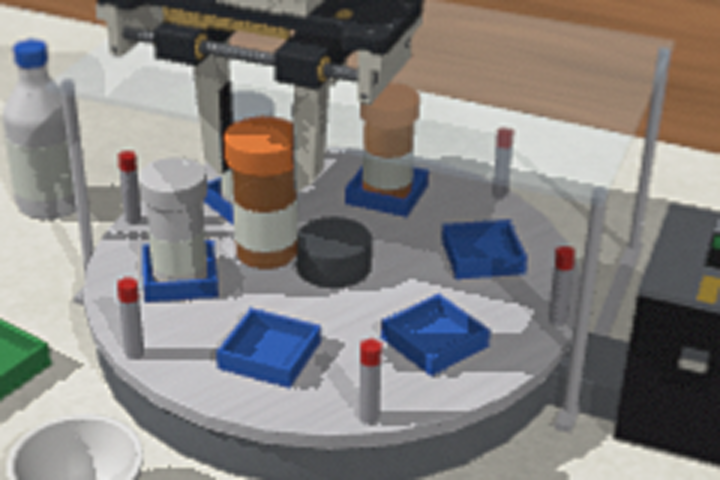

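drive_tool(increments=[[[0.004,0.015,0,0],[0.007,0.035,0,0],[0.01,0.06,0,0],[0.013,0.085,0,0],[0.016,0.11,0,0],[0.019,0.135,0,0],[0.022,0.16,0,0],[0.024,0.185,0,0]]])

```text
time_s: 34.2
ee_pos: [0.476, 0.2227, 0.2046]
ee_rot: [-0.02, 1.0, -0.0, -0.001]
force: [0.2, 0.7, -0.7]
grip_width: 0.0496
```

Run:
```python
from h import *
rows((.4704,.401,.14,92.3,7))
```

```text
t 34.2 at [0.476  0.2227 0.2046] jaw 92.25 q7 0.96 F [ 0.2339  0.693  -0.7333] w 0.0496
[[[-0.0002, 0.0255, 0.0092, -0.0], [-0.0004, 0.051, 0.0184, -0.0], [-0.0007, 0.0765, 0.0277, -0.0], [-0.0009, 0.102, 0.0369, -0.001], [-0.0011, 0.1274, 0.0461, -0.001], [-0.0013, 0.1529, 0.0553, -0.001], [-0.0015, 0.1784, 0.0645, -0.001], [-0.0015, 0.1784, 0.0645, -0.001]]]
```

drive_tool(increments=[[[0,0.025,0.009,0],[0,0.051,0.018,0],[-0.001,0.077,0.028,0],[-0.001,0.102,0.037,0],[-0.001,0.127,0.046,0],[-0.001,0.153,0.055,0],[-0.001,0.175,0.064,0],[-0.001,0.175,0.064,0]]])

```text
time_s: 35.2
ee_pos: [0.47, 0.3978, 0.14]
ee_rot: [-0.021, 1.0, -0.0, -0.001]
force: [-0.2, -0.4, -0.6]
grip_width: 0.0495
```

Run:
```python
from h import *
c=env.camera("side"); crop(c,"h6s",120,320,30,270,3)
rows((.4704,.401,.067,92.3,7))
```

```text
t 35.25 at [0.4706 0.3962 0.1404] jaw 92.27 q7 0.7 F [-0.4773 -0.3819 -0.9468] w 0.0492
[[[-0.0, 0.0007, 0.0105, -0.0], [-0.0, 0.0014, 0.021, -0.0], [-0.0, 0.0021, 0.0315, -0.0], [-0.0, 0.0028, 0.042, -0.0], [-0.0, 0.0035, 0.0524, -0.0], [-0.0, 0.0042, 0.0629, -0.0], [-0.0, 0.0049, 0.0734, -0.001], [-0.0, 0.0049, 0.0734, -0.001]]]
```

View pics/h6s.png

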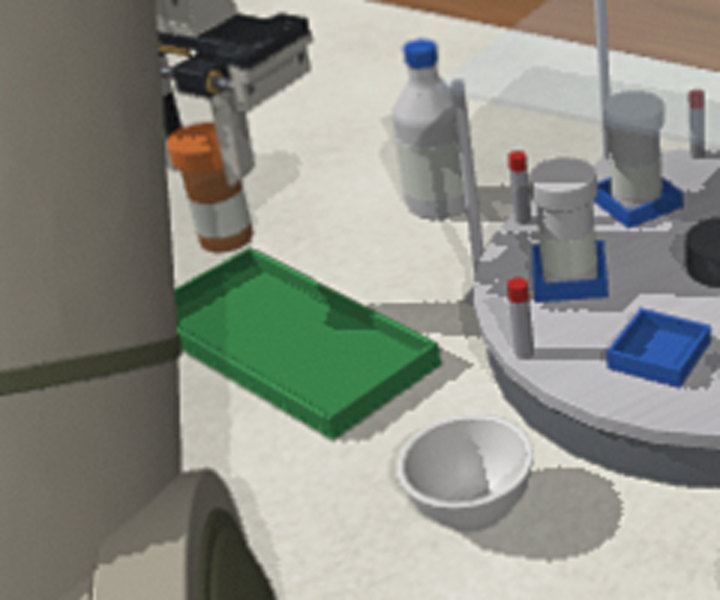

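Run:
```python
from h import *
c=env.camera("side"); c=env.camera("top"); save(c,"h7"); c=env.camera("side")
p,Rm,y,o=tool(); print(p)
for x in (p[0],):
    q=px(c,[[x,p[1],p[2]+.031],[x,p[1],p[2]-.061]]); print(q,np.degrees(np.arctan2(*(q[1]-q[0])[::-1])))
im=c["image"]; hsv=cv2.cvtColor(im,cv2.COLOR_RGB2HSV)
P,rc=cloud(c,np.ones(c["depth"].shape,bool)); H=hsv[rc[:,0],rc[:,1]].astype(int)
m=(abs(P[:,0]-.47)<.06)&(abs(P[:,1]-.40)<.06)&(P[:,2]>.06)&(P[:,2]<.18)&(H[:,0]<16)&(H[:,1]>140)
Q=P[m]
for a,b in ((.078,.1),(.10,.12),(.12,.14),(.14,.155),(.155,.18)):
    k=(Q[:,2]>a)&(Q[:,2]<b)
    if k.sum(): print(a,k.sum(),Q[k].min(0),Q[k].max(0),Q[k].mean(0))
crop(c,"h7s",120,230,70,130,5)
```

```text
[0.4718 0.3947 0.1414]
[[163.9946  98.0276]
 [198.4639 106.5038]] 13.815303968685601
0.078 40 [0.4505 0.3711 0.0816] [0.4744 0.4017 0.0903] [0.459  0.3833 0.0866]
0.12 78 [0.4508 0.373  0.1257] [0.4784 0.4021 0.1399] [0.458  0.3839 0.1331]
0.14 59 [0.4492 0.3742 0.1402] [0.4664 0.4082 0.1549] [0.456  0.3846 0.1469]
0.155 227 [0.4453 0.3696 0.1551] [0.4895 0.4216 0.1742] [0.4598 0.3915 0.1675]
```

View pics/h7s.png

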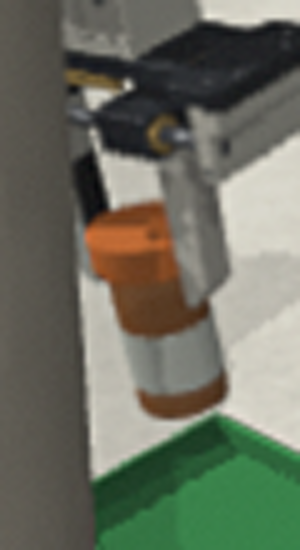

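View pics/h7.png

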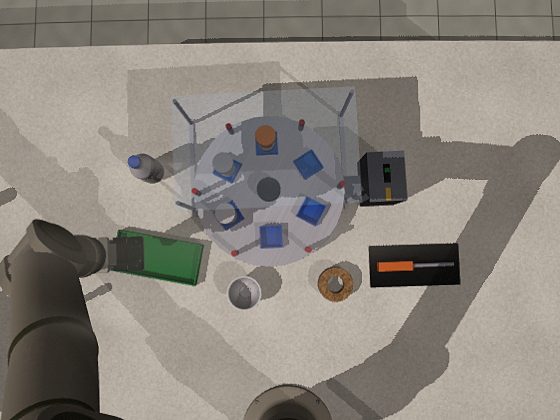

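drive_tool(increments=[[[0,0.001,0.012,0],[0,0.002,0.025,0],[0,0.003,0.038,0],[0,0.003,0.05,0],[0,0.003,0.06,0],[0,0.003,0.067,0],[0,0.003,0.072,0],[0,0.003,0.073,0]]])

```text
time_s: 36.4
ee_pos: [0.4714, 0.3988, 0.068]
ee_rot: [-0.019, 1.0, -0.0, -0.0]
force: [0.1, 0.0, -1.6]
grip_width: 0.049
```

Run:
```python
from h import *
rows((.4704,.401,.067,92.3,7))
```

```text
t 36.4 at [0.4714 0.3988 0.068 ] jaw 92.19 q7 0.67 F [ 0.1324  0.0147 -1.6109] w 0.049
[[[0.0001, 0.0003, 0.0001, -0.0], [0.0003, 0.0006, 0.0003, -0.001], [0.0004, 0.0009, 0.0004, -0.001], [0.0005, 0.0013, 0.0006, -0.001], [0.0006, 0.0016, 0.0007, -0.001], [0.0008, 0.0019, 0.0008, -0.002], [0.0009, 0.0022, 0.001, -0.002], [0.0009, 0.0022, 0.001, -0.002]]]
```

Just above the floor; lower 1 mm, open, and rise.

drive_tool(increments=[[[0,0,0.001,0],[0,0,0.001,0],[0,0,0.001,0],[0,0,0.001,0],[0,0,0.001,0],[0,0,0.001,0],[0,0,0.001,0],[0,0,0.001,0]]], hand=0.72)

```text
time_s: 37.4
ee_pos: [0.4714, 0.3988, 0.0672]
ee_rot: [-0.019, 1.0, -0.0, 0.0]
force: [0.9, 0.5, 0.2]
grip_width: 0.067
```

drive_tool(increments=[[[0,0,-0.01,0],[0,0,-0.03,0],[0,0,-0.06,0],[0,0,-0.1,0],[0,0,-0.14,0],[-0.003,-0.04,-0.14,0],[-0.007,-0.09,-0.14,0],[-0.01,-0.14,-0.14,0]]])

```text
time_s: 38.4
ee_pos: [0.4868, 0.258, 0.208]
ee_rot: [-0.019, 1.0, 0.0, 0.001]
force: [0.6, -0.1, -0.2]
grip_width: 0.0669
```

```bash
python3 lid.py .097 .4 .55 .2 .5; python3 hub.py h8
python3 - <<'E'
from h import *
c=env.camera("side"); crop(c,"h8s",120,320,30,270,3)
rows((.4716,.1257,.2,92.3))
E
```

```text
side 170 centre [469.9 396.8] r 24.9 mean [0.4694 0.3934 0.0966]
pin [ 0.7904 -0.0417] r 0.1806 ang -27.97 19
pin [0.7829 0.1386] r 0.1795 ang 32.19 19
pin [ 0.6386 -0.1378] r 0.1809 ang -87.57 17
pin [0.6234 0.2216] r 0.1788 ang 92.4 21
pin [ 0.4788 -0.0536] r 0.1802 ang -147.57 22
pin [0.4716 0.1257] r 0.1795 ang 152.58 22
fit centre [0.6309 0.0421] pocket phase mod60 deg 2.3422583078531716 res 0.00047146812035658625
orange [ 0.4383 -0.2518] r 0.3521 ang -123.16 359 [394.7604 265.9331]
orange [ 0.3776 -0.1175] r 0.2998 ang -147.64 114 [337.4211 292.9123]
t 38.6 at [0.4871 0.2586 0.208 ] jaw 92.07 q7 0.92 F [0.7805 0.7824 0.8968] w 0.067
[[[0.0025, -0.0165, 0.001, -0.0], [0.0051, -0.0331, 0.002, -0.001], [0.0076, -0.0496, 0.003, -0.001], [0.0101, -0.0661, 0.004, -0.002], [0.0127, -0.0827, 0.005, -0.002], [0.0152, -0.0992, 0.006, -0.003], [0.0178, -0.1158, 0.0069, -0.003], [0.0203, -0.1323, 0.0079, -0.004]]]
```

View pics/h8s.png

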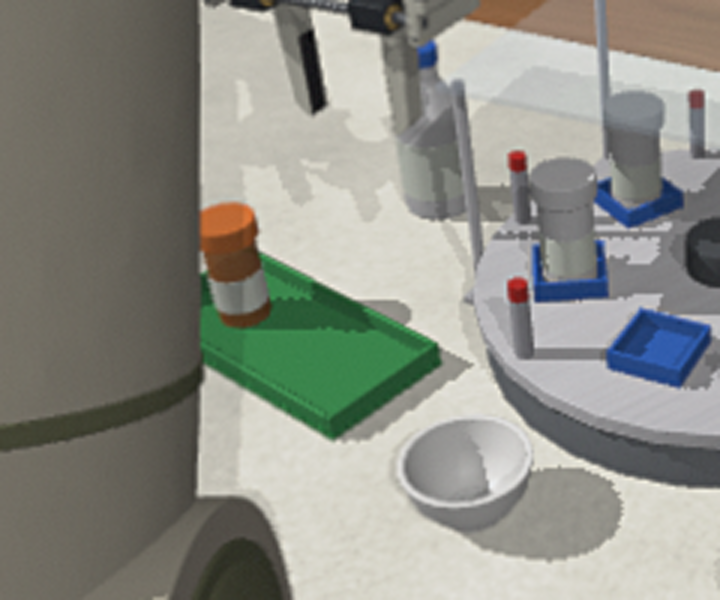

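drive_tool(increments=[[[0.003,-0.02,0.01,0],[0.006,-0.045,0.02,0],[0.009,-0.07,0.03,0],[0.012,-0.095,0.04,0],[0.015,-0.118,0.05,0],[0.02,-0.132,0.06,0],[0.02,-0.132,0.068,0],[0.02,-0.132,0.07,0]]], hand=0.45)

```text
time_s: 39.6
ee_pos: [0.4717, 0.1273, 0.1366]
ee_rot: [-0.019, 1.0, 0.0, -0.0]
force: [0.1, -0.1, -0.0]
grip_width: 0.0423
```

Run:
```python
from h import *
env.camera("top")
rows((.4716,.1255,.088,92.3,4))
```

```text
t 39.65 at [0.4718 0.1275 0.1367] jaw 92.25 q7 1.09 F [-0.3296 -0.2106  0.224 ] w 0.0419
[[[0.0001, -0.0005, 0.0122, -0.0], [0.0001, -0.001, 0.0243, -0.0], [0.0002, -0.0015, 0.0365, -0.001], [0.0003, -0.002, 0.0487, -0.001], [0.0003, -0.002, 0.0487, -0.001], [0.0003, -0.002, 0.0487, -0.001], [0.0003, -0.002, 0.0487, -0.001], [0.0003, -0.002, 0.0487, -0.001]]]
```

drive_tool(increments=[[[0,-0.001,0.012,0],[0,-0.002,0.024,0],[0,-0.002,0.036,0],[0,-0.002,0.049,0],[0,-0.002,0.049,0],[0,-0.002,0.049,0],[0,-0.002,0.049,0],[0,-0.002,0.049,0]]])

```text
time_s: 40.65
ee_pos: [0.4721, 0.1247, 0.0886]
ee_rot: [-0.019, 1.0, 0.0, 0.0]
force: [0.1, -0.4, 0.2]
grip_width: 0.0417
```

drive_tool(increments=[[[0,0,0,0],[0,0,0,0],[0,0,0,0],[0,0,0,0],[0,0,0,0],[0,0,0,0],[0,0,0,0],[0,0,0,0]]], hand=0, grip_force=15)

```text
time_s: 41.65
ee_pos: [0.4717, 0.1248, 0.0882]
ee_rot: [-0.019, 1.0, 0.0, -0.0]
force: [-2.1, 1.9, 2.5]
grip_width: 0.0133
```

```bash
python3 arc.py 152.4 232.4 24
```

```text
t 41.65 at [0.4717 0.1248 0.0882] jaw 92.2 F [-2.1105  1.936   2.4782] w 0.0133
hand r 0.17928655841617377 ang 152.67218729874585
[[[0.005, -0.008, 0.0, 0], [0.01, -0.018, 0.0, 0], [0.013, -0.027, 0.0, 0], [0.017, -0.037, 0.0, 0], [0.019, -0.047, 0.0, 0], [0.021, -0.058, 0.0, 0], [0.023, -0.068, 0.0, 0], [0.024, -0.079, 0.0, 0]]]
[[[0.024, -0.089, 0.0, 0], [0.024, -0.099, 0.0, 0], [0.023, -0.11, 0.0, 0], [0.021, -0.12, 0.0, 0], [0.019, -0.13, 0.0, 0], [0.016, -0.141, 0.0, 0], [0.013, -0.151, 0.0, 0], [0.009, -0.16, 0.0, 0]]]
[[[0.005, -0.17, 0.0, 0], [-0.0, -0.179, 0.0, 0], [-0.006, -0.188, 0.0, 0], [-0.012, -0.196, 0.0, 0], [-0.019, -0.205, 0.0, 0], [-0.026, -0.212, 0.0, 0], [-0.033, -0.22, 0.0, 0], [-0.041, -0.227, 0.0, 0]]]
```

drive_tool(increments=[[[0.005,-0.008,0,0],[0.01,-0.018,0,0],[0.013,-0.027,0,0],[0.017,-0.037,0,0],[0.019,-0.047,0,0],[0.021,-0.058,0,0],[0.023,-0.068,0,0],[0.024,-0.079,0,0]]])

```text
time_s: 42.65
ee_pos: [0.451, 0.044, 0.0882]
ee_rot: [-0.019, 1.0, -0.0, 0.0]
force: [-2.4, 2.4, 3.3]
grip_width: 0.0136
```

drive_tool(increments=[[[0,-0.01,0,0],[0,-0.02,0,0],[-0.001,-0.031,0,0],[-0.003,-0.041,0,0],[-0.005,-0.051,0,0],[-0.008,-0.062,0,0],[-0.011,-0.072,0,0],[-0.015,-0.081,0,0]]])

```text
time_s: 43.65
ee_pos: [0.4692, -0.0363, 0.0882]
ee_rot: [-0.019, 1.0, -0.0, -0.0]
force: [-1.5, 1.6, 5.3]
grip_width: 0.0136
```

```bash
python3 arc.py 205.7 232.4 8
```

```text
t 43.65 at [ 0.4692 -0.0363  0.0882] jaw 92.17 F [-1.4523  1.592   5.2942] w 0.0136
hand r 0.17996618936690198 ang 205.97743103364073
[[[-0.004, -0.009, 0.0, 0], [-0.009, -0.018, 0.0, 0], [-0.015, -0.027, 0.0, 0], [-0.021, -0.035, 0.0, 0], [-0.027, -0.044, 0.0, 0], [-0.034, -0.051, 0.0, 0], [-0.042, -0.059, 0.0, 0], [-0.05, -0.066, 0.0, 0]]]
```

drive_tool(increments=[[[-0.004,-0.01,0,0],[-0.009,-0.019,0,0],[-0.015,-0.028,0,0],[-0.021,-0.036,0,0],[-0.028,-0.045,0,0],[-0.035,-0.052,0,0],[-0.042,-0.06,0,0],[-0.05,-0.067,0,0]]])

```text
time_s: 44.65
ee_pos: [0.5218, -0.1011, 0.0882]
ee_rot: [-0.019, 1.0, -0.0, -0.0]
force: [-0.9, 3.0, 5.0]
grip_width: 0.0135
```

drive_tool(increments=[[[0,0,0,0],[0,0,0,0],[0,0,0,0],[0,0,-0.005,0],[0,0,-0.02,0],[0,0,-0.04,0],[0,0,-0.05,0],[0,0,-0.05,0]]], hand=0.45)

```text
time_s: 45.65
ee_pos: [0.522, -0.1008, 0.1393]
ee_rot: [-0.019, 1.0, -0.0, 0.001]
force: [-0.3, 0.6, -1.3]
grip_width: 0.0418
```

```bash
python3 hub.py h9
python3 - <<'E'
from h import *
c=env.camera("side"); crop(c,"h9s",120,280,160,400,3)
rows((.4526,.066,.14,92.3))
E
```

```text
pin [0.8107 0.021 ] r 0.1811 ang -6.97 20
pin [0.7386 0.1864] r 0.1794 ang 53.1 21
pin [ 0.7019 -0.1229] r 0.1804 ang -66.82 23
pin [0.5594 0.2071] r 0.179 ang 113.53 28
pin [0.4522 0.0633] r 0.1798 ang 173.53 22
fit centre [0.6311 0.0421] pocket phase mod60 deg 23.31482225315763 res 0.0008308510219503518
orange [0.4748 0.3799] r 0.3713 ang 114.86 290 [124.3103 252.7241]
orange [ 0.4399 -0.2846] r 0.3793 ang -120.25 77 [408.8442 265.1039]
orange [ 0.3675 -0.1133] r 0.3063 ang -149.32 60 [335.6667 297.35  ]
t 45.75 at [ 0.5214 -0.1006  0.1381] jaw 92.19 q7 1.49 F [0.3378 0.2404 0.4773] w 0.0422
[[[0.0078, 0.0211, -0.0002, -0.0], [0.0156, 0.0423, -0.0005, -0.0], [0.0234, 0.0634, -0.0007, -0.001], [0.0312, 0.0846, -0.0009, -0.001], [0.039, 0.1057, -0.0012, -0.001], [0.0468, 0.1268, -0.0014, -0.001], [0.0546, 0.148, -0.0016, -0.002], [0.0624, 0.1691, -0.0019, -0.002]]]
```

View pics/h9s.png

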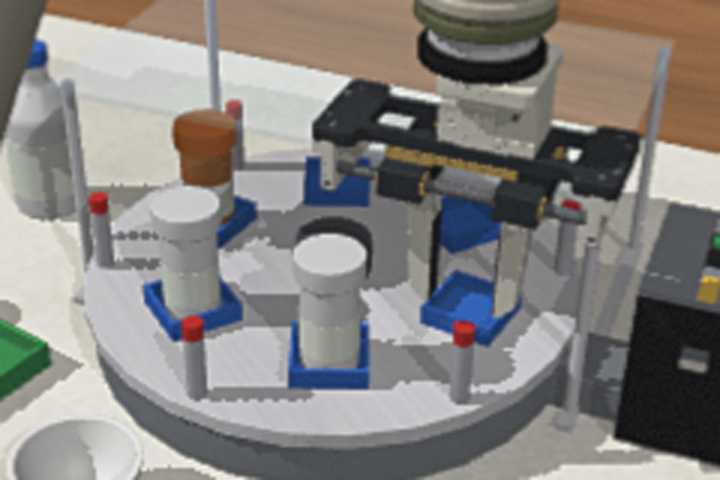

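drive_tool(increments=[[[0.01,0,-0.03,0],[0.03,0.01,-0.05,0],[0.05,0.035,-0.055,0],[0.06,0.065,-0.055,0],[0.065,0.1,-0.055,0],[0.065,0.135,-0.055,0],[0.063,0.166,-0.045,0],[0.063,0.166,-0.02,0]]])

```text
time_s: 46.75
ee_pos: [0.4528, 0.0655, 0.158]
ee_rot: [-0.021, 1.0, 0.001, 0.001]
force: [0.1, -1.0, -0.3]
grip_width: 0.0418
```

Run:
```python
from h import *
env.camera("top")
rows((.4522,.0635,.088,92.3,4))
```

```text
t 46.8 at [0.4511 0.064  0.1551] jaw 92.34 q7 1.13 F [-1.1876 -0.4518 -4.1552] w 0.0419
[[[-0.0003, -0.0001, 0.0168, 0.0], [-0.0006, -0.0003, 0.0335, 0.0], [-0.001, -0.0004, 0.0503, 0.0], [-0.0013, -0.0005, 0.0671, 0.001], [-0.0013, -0.0005, 0.0671, 0.001], [-0.0013, -0.0005, 0.0671, 0.001], [-0.0013, -0.0005, 0.0671, 0.001], [-0.0013, -0.0005, 0.0671, 0.001]]]
```

drive_tool(increments=[[[0,0,0.01,0],[0,0,0.025,0],[0,0,0.045,0],[0,0,0.06,0],[0,0,0.069,0],[0,0,0.069,0],[0,0,0.069,0],[0,0,0.069,0]]])

```text
time_s: 47.8
ee_pos: [0.4525, 0.0629, 0.0897]
ee_rot: [-0.019, 1.0, 0.0, 0.0]
force: [0.2, -0.4, -0.5]
grip_width: 0.0417
```

drive_tool(increments=[[[0,0,0,0],[0,0,0,0],[0,0,0,0],[0,0,0,0],[0,0,0,0],[0,0,0,0],[0,0,0,0],[0,0,0,0]]], hand=0, grip_force=15)

```text
time_s: 48.8
ee_pos: [0.4522, 0.0629, 0.0892]
ee_rot: [-0.019, 1.0, 0.0, 0.0]
force: [-0.7, 0.7, 3.4]
grip_width: 0.0135
```

```bash
python3 arc.py 173 233.4 16
```

```text
t 48.8 at [0.4522 0.0629 0.0892] jaw 92.19 F [-0.66    0.6757  3.415 ] w 0.0135
hand r 0.17992968355769884 ang 173.48672982925723
[[[0.001, -0.01, 0.001, 0], [0.002, -0.022, 0.001, 0], [0.002, -0.034, 0.001, 0], [0.001, -0.046, 0.001, 0], [-0.0, -0.058, 0.001, 0], [-0.003, -0.069, 0.001, 0], [-0.006, -0.081, 0.001, 0], [-0.01, -0.092, 0.001, 0]]]
[[[-0.014, -0.103, 0.001, 0], [-0.02, -0.113, 0.001, 0], [-0.026, -0.124, 0.001, 0], [-0.032, -0.133, 0.001, 0], [-0.04, -0.143, 0.001, 0], [-0.048, -0.151, 0.001, 0], [-0.056, -0.16, 0.001, 0], [-0.065, -0.168, 0.001, 0]]]
```

drive_tool(increments=[[[0.001,-0.01,0,0],[0.002,-0.022,0,0],[0.002,-0.034,0,0],[0.001,-0.046,0,0],[0,-0.058,0,0],[-0.003,-0.069,0,0],[-0.006,-0.081,0,0],[-0.01,-0.092,0,0]]])

```text
time_s: 49.8
ee_pos: [0.4661, -0.0295, 0.0892]
ee_rot: [-0.019, 1.0, 0.0, 0.0]
force: [-1.5, 1.5, 5.4]
grip_width: 0.0137
```

drive_tool(increments=[[[-0.004,-0.011,0,0],[-0.01,-0.021,0,0],[-0.016,-0.032,0,0],[-0.022,-0.041,0,0],[-0.03,-0.051,0,0],[-0.038,-0.059,0,0],[-0.046,-0.068,0,0],[-0.055,-0.076,0,0]]])

```text
time_s: 50.8
ee_pos: [0.5241, -0.103, 0.0892]
ee_rot: [-0.019, 1.0, 0.0, -0.0]
force: [-1.0, 2.5, 4.7]
grip_width: 0.0137
```

drive_tool(increments=[[[0,0,0,0],[0,0,0,0],[0,0,0,0],[0,0,-0.01,0],[0,0,-0.03,0],[0,0,-0.06,0],[0.01,0,-0.09,0],[0.02,0.01,-0.1,0]]], hand=0.45)

```text
time_s: 51.8
ee_pos: [0.5034, -0.0935, 0.1911]
ee_rot: [-0.018, 1.0, -0.0, 0.001]
force: [-0.3, 0.8, 0.2]
grip_width: 0.0421
```

```bash
python3 hub.py h10
python3 - <<'E'
from h import *
c=env.camera("side"); crop(c,"h10s",120,280,160,400,3)
rows((.4526,.066,.19,92.3))
E
```

```text
pin [0.8106 0.0244] r 0.1807 ang -5.91 17
pin [0.7359 0.1887] r 0.1796 ang 54.21 22
pin [ 0.7048 -0.1222] r 0.181 ang -65.89 21
pin [0.5566 0.2063] r 0.1795 ang 114.47 27
pin [0.4518 0.0602] r 0.18 ang 174.51 22
fit centre [0.6309 0.0422] pocket phase mod60 deg 24.308167226880308 res 0.0005670144731126092
orange [0.5333 0.112 ] r 0.1196 ang 144.75 331 [237.9819 226.719 ]
orange [0.4748 0.3798] r 0.3712 ang 114.87 287 [124.3519 252.7422]
orange [ 0.4393 -0.2791] r 0.3748 ang -120.75 126 [406.4841 265.3968]
t 51.9 at [ 0.5024 -0.0922  0.1903] jaw 92.25 q7 1.45 F [ 0.1144 -1.0138 -0.2756] w 0.042
[[[0.0054, 0.02, 0.0, -0.0], [0.0109, 0.04, 0.0, -0.0], [0.0163, 0.06, 0.0001, -0.0], [0.0218, 0.08, 0.0001, -0.0], [0.0272, 0.1, 0.0001, -0.001], [0.0327, 0.12, 0.0001, -0.001], [0.0381, 0.14, 0.0001, -0.001], [0.0436, 0.16, 0.0002, -0.001]]]
```

View pics/h10s.png

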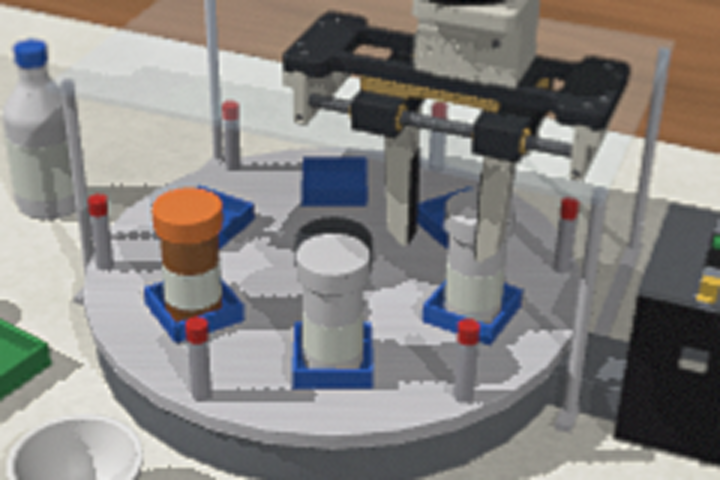

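drive_tool(increments=[[[0.02,0.02,0,0],[0.035,0.04,0,0],[0.045,0.065,0,0],[0.045,0.09,0,0],[0.045,0.115,0,0],[0.044,0.14,0.01,0],[0.044,0.154,0.025,0],[0.044,0.154,0.04,0]]])

```text
time_s: 52.9
ee_pos: [0.4531, 0.0605, 0.148]
ee_rot: [-0.02, 1.0, 0.0, -0.0]
force: [0.3, 0.4, -0.0]
grip_width: 0.0418
```

Run:
```python
from h import *
env.camera("top")
env.camera("top")
rows((.4518,.0603,.089,92.3,4))
```

```text
t 53.0 at [0.4522 0.0593 0.1473] jaw 92.28 q7 1.07 F [ 0.51    0.7224 -0.1085] w 0.0419
[[[0.0, 0.0003, 0.0146, -0.0], [0.0001, 0.0005, 0.0292, -0.0], [0.0001, 0.0008, 0.0437, -0.0], [0.0002, 0.001, 0.0583, -0.0], [0.0002, 0.001, 0.0583, -0.0], [0.0002, 0.001, 0.0583, -0.0], [0.0002, 0.001, 0.0583, -0.0], [0.0002, 0.001, 0.0583, -0.0]]]
```

drive_tool(increments=[[[0,0,0.01,0],[0,0,0.025,0],[0,0,0.04,0],[0,0,0.052,0],[0,0,0.06,0],[0,0,0.06,0],[0,0,0.06,0],[0,0,0.06,0]]])

```text
time_s: 54.0
ee_pos: [0.4536, 0.0589, 0.0896]
ee_rot: [-0.019, 1.0, 0.0, 0.0]
force: [-0.2, 0.0, 0.4]
grip_width: 0.0421
```

drive_tool(increments=[[[0,0,0,0],[0,0,0,0],[0,0,0,0],[0,0,0,0],[0,0,0,0],[0,0,0,0],[0,0,0,0],[0,0,0,0]]], hand=0, grip_force=15)

```text
time_s: 55.0
ee_pos: [0.4534, 0.059, 0.0892]
ee_rot: [-0.019, 1.0, 0.0, 0.0]
force: [0.0, 1.1, 2.3]
grip_width: 0.0137
```

```bash
python3 arc.py 174.5 212.4 14
```

```text
t 55.0 at [0.4534 0.059  0.0892] jaw 92.2 F [0.0191 1.1349 2.296 ] w 0.0137
hand r 0.17835224922822934 ang 174.69691498517528
[[[0.002, -0.008, 0.001, 0], [0.003, -0.016, 0.001, 0], [0.003, -0.025, 0.001, 0], [0.003, -0.033, 0.001, 0], [0.002, -0.042, 0.001, 0], [0.001, -0.05, 0.001, 0], [-0.0, -0.058, 0.001, 0], [-0.002, -0.067, 0.001, 0]]]
[[[-0.004, -0.075, 0.001, 0], [-0.007, -0.083, 0.001, 0], [-0.01, -0.091, 0.001, 0], [-0.013, -0.099, 0.001, 0], [-0.017, -0.106, 0.001, 0], [-0.021, -0.114, 0.001, 0]]]
```

drive_tool(increments=[[[0.002,-0.008,0,0],[0.003,-0.016,0,0],[0.003,-0.025,0,0],[0.003,-0.033,0,0],[0.002,-0.042,0,0],[0.001,-0.05,0,0],[0,-0.058,0,0],[-0.002,-0.067,0,0]]])

```text
time_s: 56.0
ee_pos: [0.4573, -0.0086, 0.0892]
ee_rot: [-0.019, 1.0, -0.0, -0.001]
force: [-1.4, 3.0, 5.6]
grip_width: 0.0136
```

drive_tool(increments=[[[-0.002,-0.008,0,0],[-0.005,-0.016,0,0],[-0.008,-0.024,0,0],[-0.011,-0.032,0,0],[-0.015,-0.039,0,0],[-0.019,-0.047,0,0],[-0.019,-0.047,0,0],[-0.019,-0.047,0,0]]])

```text
time_s: 57.0
ee_pos: [0.4782, -0.0553, 0.0892]
ee_rot: [-0.019, 1.0, -0.0, -0.0]
force: [-0.3, -1.2, 5.1]
grip_width: 0.0137
```

drive_tool(increments=[[[0,0,0,0],[0,0,0,0],[0,0,0,0],[0,0,-0.01,0],[0,0,-0.03,0],[0,0,-0.06,0],[0,0,-0.09,0],[0,0,-0.11,0]]], hand=0.45)

```text
time_s: 58.0
ee_pos: [0.4788, -0.0541, 0.2012]
ee_rot: [-0.019, 1.0, -0.0, 0.001]
force: [-0.1, 0.4, -0.2]
grip_width: 0.0418
```

```bash
python3 hub.py h11;  python3 lid.py .151 .45 .57 -.02 .1
python3 - <<'E'
from h import *
c=env.camera("side"); crop(c,"h11s",120,280,160,400,3)
rows((.509,.0365,.17,92.3))
E
```

```text
pin [ 0.7908 -0.0412] r 0.1807 ang -27.78 16
pin [0.783  0.1393] r 0.18 ang 32.34 18
pin [ 0.6387 -0.1379] r 0.1811 ang -87.53 17
pin [0.6226 0.222 ] r 0.1792 ang 92.65 23
pin [0.4711 0.1252] r 0.1797 ang 152.77 22
fit centre [0.6309 0.0421] pocket phase mod60 deg 2.536251576700245 res 0.000501937735361474
orange [0.5184 0.0416] r 0.1125 ang -179.29 165 [268.1333 232.7939]
orange [0.4749 0.3798] r 0.3712 ang 114.85 289 [124.3287 252.6817]
orange [ 0.442  -0.3007] r 0.3921 ang -118.79 360 [415.6861 264.0861]
side 278 centre [506.7  35. ] r 25.2 mean [0.5048 0.0344 0.1503]
top 153 centre [510.6  37.3] r 23.8 mean [0.5185 0.0421 0.1508]
t 58.2 at [ 0.4786 -0.0543  0.1995] jaw 92.18 q7 1.35 F [0.593  0.075  0.2065] w 0.0418
[[[-0.0042, 0.0112, 0.0037, -0.0], [-0.0084, 0.0224, 0.0074, -0.001], [-0.0127, 0.0336, 0.011, -0.001], [-0.0169, 0.0448, 0.0147, -0.001], [-0.0211, 0.056, 0.0184, -0.001], [-0.0253, 0.0672, 0.0221, -0.002], [-0.0295, 0.0784, 0.0258, -0.002], [-0.0338, 0.0896, 0.0295, -0.002]]]
```

View pics/h11s.png

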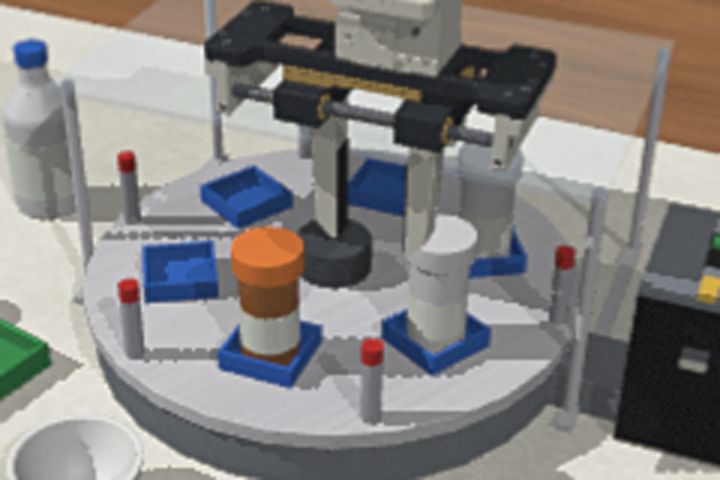

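drive_tool(increments=[[[-0.004,0.011,0,0],[-0.008,0.022,0,0],[-0.013,0.034,0,0],[-0.018,0.05,0,0],[-0.023,0.067,0,0],[-0.028,0.084,0.01,0],[-0.032,0.09,0.02,0],[-0.032,0.09,0.029,0]]], hand=0.78)

```text
time_s: 59.2
ee_pos: [0.5074, 0.0375, 0.1695]
ee_rot: [-0.02, 1.0, 0.0, -0.0]
force: [0.0, -0.2, -0.5]
grip_width: 0.0724
```

```bash
python3 rod.py r8
python3 - <<'E'
from h import *
env.camera("top")
rows((.5087,.0365,.12,92.3,6))
E
```

```text
handle 311 ((436.6868896484375, -340.13232421875), (23.051223754882812, 88.08820343017578), 1.8436408042907715) [ 0.4369 -0.339   0.0274]
t 59.3 at [0.5065 0.0365 0.1691] jaw 92.18 q7 1.13 F [-1.0874  0.184   0.2226] w 0.0725
[[[-0.0004, -0.0, 0.0082, -0.0], [-0.0008, -0.0, 0.0163, -0.001], [-0.0011, -0.0, 0.0245, -0.001], [-0.0015, -0.0, 0.0327, -0.001], [-0.0019, -0.0, 0.0409, -0.002], [-0.0023, -0.0, 0.049, -0.002], [-0.0023, -0.0, 0.049, -0.002], [-0.0023, -0.0, 0.049, -0.002]]]
```

View pics/r8.png

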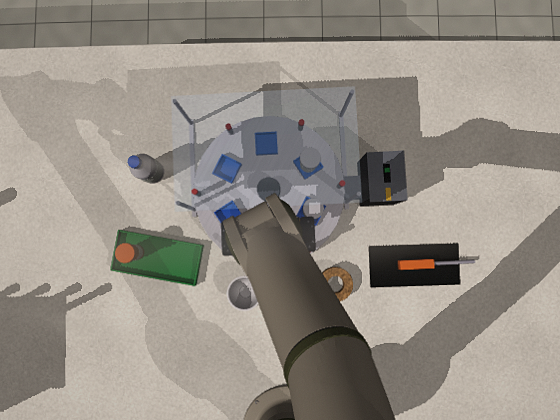

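drive_tool(increments=[[[-0.001,0,0.008,0],[-0.001,0,0.017,0],[-0.001,0,0.026,0],[-0.001,0,0.035,0],[-0.001,0,0.043,0],[-0.001,0,0.049,0],[-0.001,0,0.049,0],[-0.001,0,0.049,0]]])

```text
time_s: 60.3
ee_pos: [0.5084, 0.0371, 0.1213]
ee_rot: [-0.019, 1.0, 0.0, 0.0]
force: [-0.9, -0.9, -0.2]
grip_width: 0.0724
```

drive_tool(increments=[[[0,0,0,0],[0,0,0,0],[0,0,0,0],[0,0,0,0],[0,0,0,0],[0,0,0,0],[0,0,0,0],[0,0,0,0]]], hand=0, grip_force=35)

```text
time_s: 61.3
ee_pos: [0.5084, 0.0369, 0.1213]
ee_rot: [-0.019, 1.0, -0.0, 0.0]
force: [-0.2, -1.1, 4.4]
grip_width: 0.0496
```

drive_tool(increments=[[[0,0,-0.006,0],[0,0,-0.015,0],[0,0,-0.026,0],[0,0,-0.038,0],[0,0,-0.05,0],[0,0,-0.062,0],[0,0,-0.075,0],[0,0,-0.085,0]]])

```text
time_s: 62.3
ee_pos: [0.5084, 0.037, 0.2071]
ee_rot: [-0.019, 1.0, 0.0, 0.0]
force: [0.6, 0.8, -1.0]
grip_width: 0.0493
```

Run:
```python
from h import *
c=env.camera("side"); crop(c,"h12s",120,280,160,400,3)
rows((.475,.16,.205,92.3,4),(.4475,.283,.15,92.3,4))
```

```text
t 62.35 at [0.5088 0.0371 0.2081] jaw 92.19 q7 1.17 F [ 0.4651  0.294  -0.4445] w 0.0493
[[[0.0073, 0.031, 0.0008, -0.0], [0.0146, 0.062, 0.0015, -0.001], [0.0218, 0.0931, 0.0023, -0.001], [0.0291, 0.1241, 0.003, -0.002], [0.0349, 0.1551, 0.0168, -0.002], [0.0406, 0.1861, 0.0305, -0.002], [0.0463, 0.2171, 0.0442, -0.002], [0.052, 0.2481, 0.058, -0.002]]]
```

View pics/h12s.png

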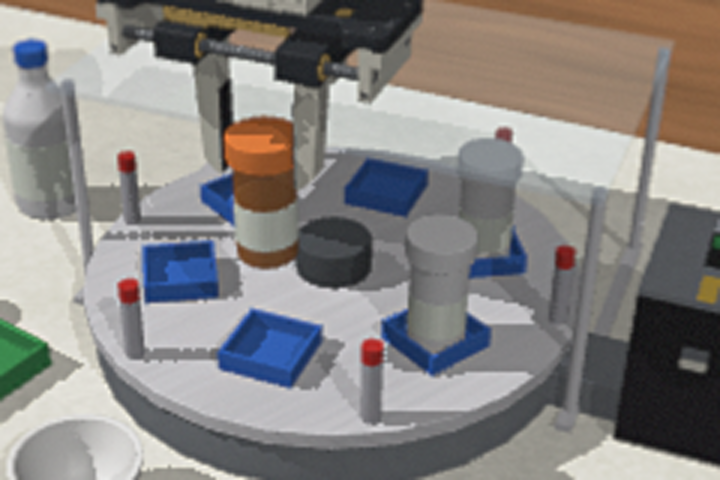

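drive_tool(increments=[[[0.006,0.02,0,0],[0.012,0.05,0,0],[0.02,0.085,0,0],[0.028,0.12,0,0],[0.036,0.155,0,0],[0.045,0.19,0,0],[0.05,0.22,0.02,0],[0.052,0.248,0.04,0]]])

```text
time_s: 63.35
ee_pos: [0.4465, 0.284, 0.1659]
ee_rot: [-0.019, 1.0, 0.0, 0.0]
force: [1.3, -0.2, -1.1]
grip_width: 0.0496
```

Run:
```python
from h import *
c=env.camera("side"); 
rows((.4475,.283,.068,92.3,8))
c=env.camera("side"); crop(c,"h13s",120,320,30,270,3)
rows((.4475,.283,.068,92.3,8))
```

```text
t 63.4 at [0.4452 0.2877 0.1638] jaw 92.4 q7 0.61 F [-0.2658  4.3579 -2.1948] w 0.0495
[[[-0.0003, -0.0006, 0.012, 0.0], [-0.0006, -0.0012, 0.024, 0.0], [-0.0009, -0.0019, 0.0359, 0.001], [-0.0012, -0.0025, 0.0479, 0.001], [-0.0014, -0.0031, 0.0599, 0.001], [-0.0017, -0.0037, 0.0719, 0.001], [-0.002, -0.0043, 0.0838, 0.001], [-0.0023, -0.005, 0.0958, 0.002]]]
t 63.45 at [0.4453 0.2858 0.1646] jaw 92.43 q7 0.62 F [-0.2384 -0.073  -0.8386] w 0.0491
[[[-0.0003, -0.0004, 0.0121, 0.0], [-0.0006, -0.0007, 0.0242, 0.001], [-0.0008, -0.0011, 0.0362, 0.001], [-0.0011, -0.0015, 0.0483, 0.001], [-0.0014, -0.0018, 0.0604, 0.001], [-0.0017, -0.0022, 0.0725, 0.002], [-0.002, -0.0026, 0.0845, 0.002], [-0.0023, -0.0029, 0.0966, 0.002]]]
```

View pics/h13s.png

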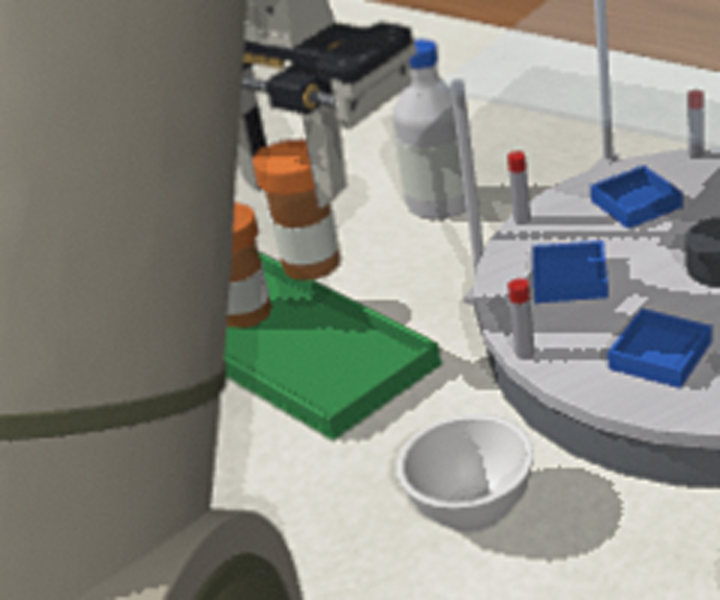

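drive_tool(increments=[[[0,0,0.012,0],[0,0,0.025,0],[0,0,0.04,0],[0,0,0.055,0],[0,0,0.068,0],[0,0,0.08,0],[0,0,0.088,0],[0,0,0.088,0]]])

```text
time_s: 64.45
ee_pos: [0.4466, 0.2828, 0.0776]
ee_rot: [-0.019, 1.0, -0.0, -0.0]
force: [-1.2, 1.1, -2.1]
grip_width: 0.0495
```

Run:
```python
from h import *
env.camera("top")
c=env.camera("side"); crop(c,"h14s",120,320,30,270,3)
rows((.4475,.283,.0675,92.3,8))
p=tool()[0]
q=px(c,[[p[0],p[1],p[2]+.031],[p[0],p[1],p[2]-.061]]); print(3*(q-[120,30])); print(np.degrees(np.arctan2(*(q[1]-q[0])[::-1])))
```

```text
t 64.55 at [0.4469 0.283  0.0783] jaw 92.2 q7 0.52 F [ 1.0005 -0.1852 -1.0487] w 0.0495
[[[-0.0001, -0.0, 0.0014, -0.0], [-0.0002, -0.0, 0.0027, -0.0], [-0.0002, -0.0, 0.0041, -0.001], [-0.0003, -0.0, 0.0054, -0.001], [-0.0004, -0.0, 0.0068, -0.001], [-0.0005, -0.0, 0.0081, -0.001], [-0.0005, -0.0, 0.0095, -0.002], [-0.0006, -0.0, 0.0108, -0.002]]]
[[254.6638 315.644 ]
 [354.3288 336.4289]]
11.780070122982933
```

View pics/h14s.png

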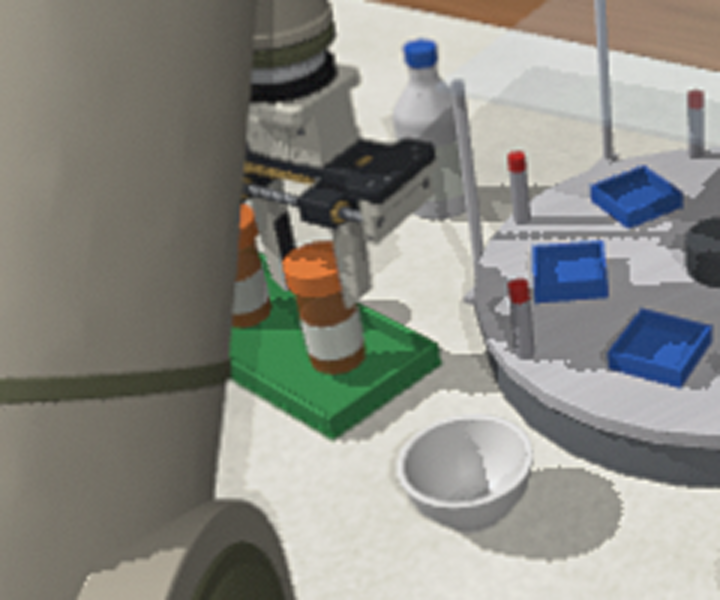

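Upright as projected. Lower the last ~10.5 mm, release, rise.

drive_tool(increments=[[[0,0,0.003,0],[0,0,0.005,0],[0,0,0.007,0],[0,0,0.009,0],[0,0,0.01,0],[0,0,0.0105,0],[0,0,0.0105,0],[0,0,0.0105,0]]])

```text
time_s: 65.55
ee_pos: [0.4468, 0.2828, 0.0677]
ee_rot: [-0.019, 1.0, -0.0, 0.0]
force: [-0.6, 0.3, -2.3]
grip_width: 0.0493
```

drive_tool(increments=[[[0,0,0,0],[0,0,0,0],[0,0,0,0],[0,0,0,0],[0,0,0,0],[0,0,0,0],[0,0,0,0],[0,0,0,0]]], hand=0.72)

```text
time_s: 66.55
ee_pos: [0.4468, 0.2828, 0.0677]
ee_rot: [-0.019, 1.0, -0.0, 0.0]
force: [-0.2, 0.3, -0.7]
grip_width: 0.0668
```

drive_tool(increments=[[[0,0,-0.01,0],[0,0,-0.03,0],[0,0,-0.06,0],[0,0,-0.1,0],[0,0,-0.14,0],[-0.005,-0.04,-0.15,0],[-0.01,-0.09,-0.15,0],[-0.015,-0.15,-0.15,0]]])

```text
time_s: 67.55
ee_pos: [0.4677, 0.1328, 0.2187]
ee_rot: [-0.02, 1.0, 0.0, 0.001]
force: [0.5, -0.9, 0.1]
grip_width: 0.0675
```

```bash
python3 rod.py r9; python3 lid.py .097 .4 .55 .2 .35
python3 - <<'E'
from h import *
c=env.camera("side"); save(c,"h15s")
rows((.46,-.1,.2,60,5),(.44,-.27,.18,15,5))
E
```

```text
handle 316 ((436.8376770019531, -340.0274658203125), (24.24888038635254, 89.38719940185547), 2.825270652770996) [ 0.4369 -0.3386  0.0273]
side 236 centre [444.9 280.2] r 24.6 mean [0.4434 0.2789 0.0964]
t 67.75 at [0.4677 0.1324 0.2183] jaw 92.02 q7 0.96 F [0.1822 0.5009 0.1104] w 0.0671
[[[0.0032, -0.0464, 0.0037, 0.112], [0.0064, -0.0928, 0.0073, 0.224], [0.0095, -0.1392, 0.011, 0.335], [0.0127, -0.1856, 0.0147, 0.447], [0.0159, -0.2319, 0.0184, 0.559], [0.0211, -0.2658, 0.0224, 0.716], [0.0263, -0.2996, 0.0264, 0.873], [0.0315, -0.3335, 0.0304, 1.03]]]
[[[0.0367, -0.3673, 0.0344, 1.187], [0.0419, -0.4011, 0.0383, 1.344]]]
```

View pics/h15s.png

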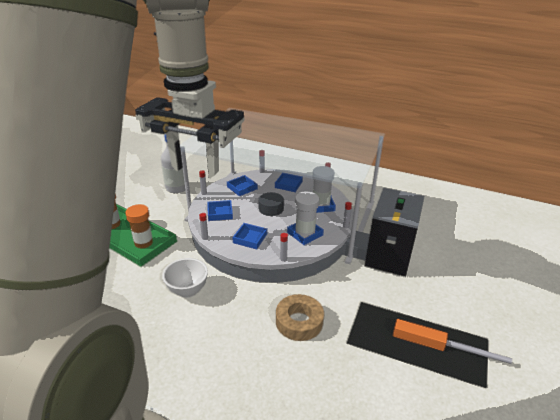

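View pics/r9.png

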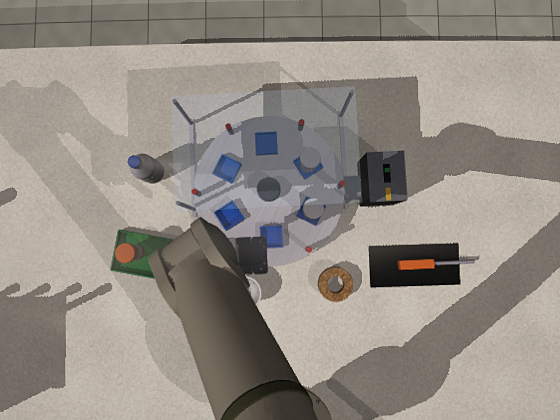

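drive_tool(increments=[[[0.003,-0.046,0.004,0.11],[0.006,-0.093,0.007,0.22],[0.01,-0.139,0.011,0.34],[0.013,-0.186,0.015,0.45],[0.016,-0.232,0.018,0.56],[0.02,-0.28,0.022,0.72],[0.025,-0.33,0.026,0.87],[0.03,-0.38,0.03,1.03]]], hand=0.8)

```text
time_s: 68.75
ee_pos: [0.4533, -0.2473, 0.188]
ee_rot: [0.477, 0.879, 0.0, 0.0]
force: [1.3, 0.2, -0.4]
grip_width: 0.0745
```

Run:
```python
from h import *
env.camera("side")
rows((.437,-.348,.1,2.8,6))
```

```text
t 68.8 at [ 0.4521 -0.2541  0.1876] jaw 32.25 q7 0.89 F [ 0.6032 -6.6538  0.0802] w 0.0743
[[[-0.0119, -0.0105, 0.0146, 0.086], [-0.0237, -0.0209, 0.0293, 0.171], [-0.0356, -0.0314, 0.0439, 0.257], [-0.0474, -0.0419, 0.0586, 0.343], [-0.0593, -0.0523, 0.0732, 0.428], [-0.0711, -0.0628, 0.0878, 0.514], [-0.0711, -0.0628, 0.0878, 0.514], [-0.0711, -0.0628, 0.0878, 0.514]]]
```

drive_tool(increments=[[[-0.012,-0.01,0.015,0.09],[-0.024,-0.021,0.029,0.17],[-0.036,-0.031,0.044,0.26],[-0.047,-0.042,0.059,0.34],[-0.059,-0.052,0.073,0.43],[-0.072,-0.064,0.088,0.51],[-0.074,-0.066,0.088,0.51],[-0.074,-0.066,0.088,0.51]]])

```text
time_s: 69.8
ee_pos: [0.4374, -0.3453, 0.0997]
ee_rot: [0.682, 0.731, 0.0, -0.0]
force: [-0.3, 0.3, 0.5]
grip_width: 0.0742
```

Run:
```python
from h import *
env.camera("top")
c=env.camera("side"); crop(c,"r10",200,420,300,560,3)
rows((.437,-.348,.0085,2.8,6))
```

```text
t 69.9 at [ 0.4377 -0.3449  0.1001] jaw 4.03 q7 0.67 F [-0.2955 -0.0876  0.4925] w 0.0742
[[[-0.0005, -0.0002, 0.0153, 0.004], [-0.001, -0.0003, 0.0305, 0.007], [-0.0015, -0.0005, 0.0458, 0.011], [-0.002, -0.0006, 0.0611, 0.014], [-0.0025, -0.0008, 0.0764, 0.018], [-0.003, -0.0009, 0.0916, 0.021], [-0.003, -0.0009, 0.0916, 0.021], [-0.003, -0.0009, 0.0916, 0.021]]]
```

View pics/r10.png

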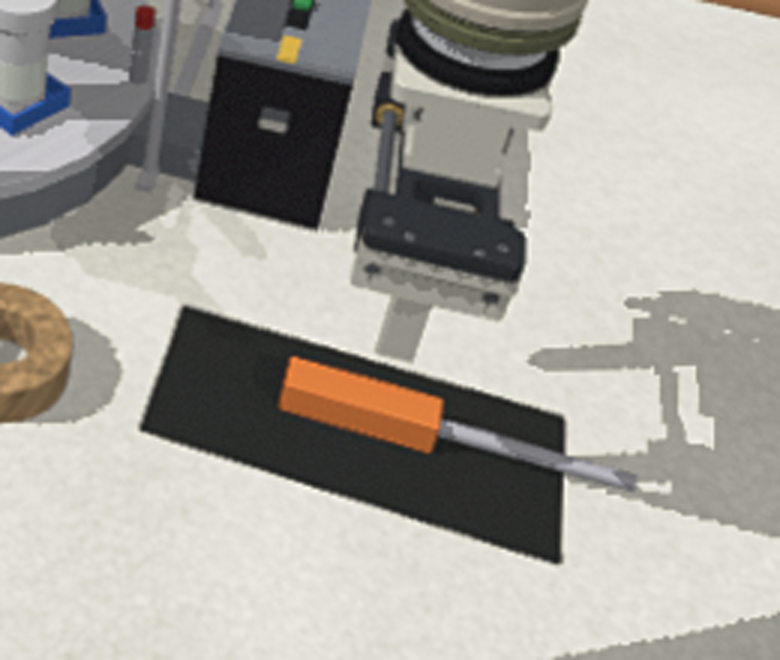

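drive_tool(increments=[[[-0.001,0,0.015,0],[-0.002,0,0.03,0.01],[-0.003,-0.001,0.046,0.02],[-0.003,-0.001,0.061,0.02],[-0.003,-0.001,0.076,0.02],[-0.003,-0.001,0.09,0.02],[-0.003,-0.001,0.0915,0.02],[-0.003,-0.001,0.0915,0.02]]])

```text
time_s: 70.9
ee_pos: [0.4366, -0.3485, 0.0082]
ee_rot: [0.69, 0.724, -0.0, -0.0]
force: [-0.5, 0.1, 0.3]
grip_width: 0.0746
```

drive_tool(increments=[[[0,0,0,0],[0,0,0,0],[0,0,0,0],[0,0,0,0],[0,0,0,0],[0,0,0,0],[0,0,0,0],[0,0,0,0]]], hand=0, grip_force=40)

```text
time_s: 71.9
ee_pos: [0.4363, -0.3485, 0.0082]
ee_rot: [0.69, 0.724, -0.0, -0.0]
force: [-0.9, -1.0, 1.8]
grip_width: 0.0238
```

Run:
```python
from h import *
rows((.437,-.348,.025,2.8,3),(.432,-.293,.025,1.2,5))
```

```text
t 71.9 at [ 0.4363 -0.3485  0.0082] jaw 2.8 q7 0.67 F [-0.8787 -0.9992  1.7699] w 0.0238
[[[0.0001, 0.0002, -0.0056, 0.0], [0.0003, 0.0005, -0.0112, 0.0], [0.0004, 0.0007, -0.0168, 0.0], [0.0115, 0.0002, -0.0168, 0.006], [0.0225, -0.0002, -0.0168, 0.011], [0.0336, -0.0007, -0.0168, 0.017], [0.0446, -0.0012, -0.0168, 0.022], [0.0556, -0.0016, -0.0168, 0.028]]]
```

drive_tool(increments=[[[0,0,-0.007,0],[0,0,-0.014,0],[0.003,0,-0.018,0],[0.015,0,-0.018,0.01],[0.028,-0.001,-0.018,0.015],[0.04,-0.001,-0.018,0.02],[0.05,-0.002,-0.018,0.03],[0.055,-0.002,-0.018,0.03]]])

```text
time_s: 72.9
ee_pos: [0.4317, -0.2927, 0.0261]
ee_rot: [0.7, 0.714, -0.0, -0.0]
force: [0.1, 0.2, -1.5]
grip_width: 0.0239
```

drive_tool(increments=[[[0,0,0,0],[0,0,0.003,0],[0,0,0.007,0],[0,0,0.011,0],[0,0,0.014,0],[0,0,0.017,0],[0,0,0.0175,0],[0,0,0.0175,0]]])

```text
time_s: 73.9
ee_pos: [0.4319, -0.2936, 0.0087]
ee_rot: [0.7, 0.714, 0.0, 0.0]
force: [-0.5, -0.5, -1.2]
grip_width: 0.0238
```

drive_tool(increments=[[[0,0,0,0],[0,0,0,0],[0,0,0,0],[0,0,0,0],[0,0,-0.015,0],[0,0,-0.045,0],[0,0,-0.1,0],[0,0,-0.16,0]]], hand=0.8)

```text
time_s: 74.9
ee_pos: [0.4313, -0.2934, 0.1709]
ee_rot: [0.7, 0.714, -0.0, -0.0]
force: [0.5, 0.1, -0.1]
grip_width: 0.0744
```

```bash
python3 rod.py r11; python3 hub.py r11b
python3 - <<'E'
from h import *
c=env.camera("side"); save(c,"r11s")
rows((.44,-.15,.3,2,8))
E
```

```text
handle 304 ((433.5820007324219, -285.12054443359375), (22.897668838500977, 90.3590087890625), 2.1245133876800537) [ 0.434  -0.2844  0.0271]
pin [ 0.7903 -0.041 ] r 0.1802 ang -27.78 18
pin [0.7827 0.1392] r 0.1797 ang 32.35 19
pin [ 0.6407 -0.14  ] r 0.1832 ang -86.93 6
pin [0.6225 0.2218] r 0.1789 ang 92.68 24
pin [ 0.4791 -0.0548] r 0.1806 ang -147.2 21
pin [0.4713 0.1254] r 0.1796 ang 152.68 21
fit centre [0.6311 0.0418] pocket phase mod60 deg 2.6326997821329314 res 0.0019847455345496923
orange [0.4748 0.3798] r 0.3712 ang 114.87 289 [124.3287 252.7439]
orange [0.4515 0.2682] r 0.288 ang 128.54 313 [171.4249 262.3802]
orange [ 0.4399 -0.2516] r 0.3511 ang -122.96 353 [394.6799 265.272 ]
orange [ 0.381  -0.1127] r 0.2944 ang -148.06 205 [335.3512 291.4634]
t 75.05 at [ 0.4331 -0.2945  0.1726] jaw 1.08 q7 0.57 F [-0.1981 -0.2331 -0.7411] w 0.0746
[[[0.018, 0.0013, -0.016, -0.002], [0.036, 0.0026, -0.0319, -0.004], [0.054, 0.0039, -0.0479, -0.006], [0.0719, 0.0052, -0.0639, -0.008], [0.0899, 0.0065, -0.0798, -0.01], [0.1079, 0.0078, -0.0958, -0.012], [0.1259, 0.0091, -0.1118, -0.014], [0.1439, 0.0104, -0.1278, -0.016]]]
```

View pics/r11s.png

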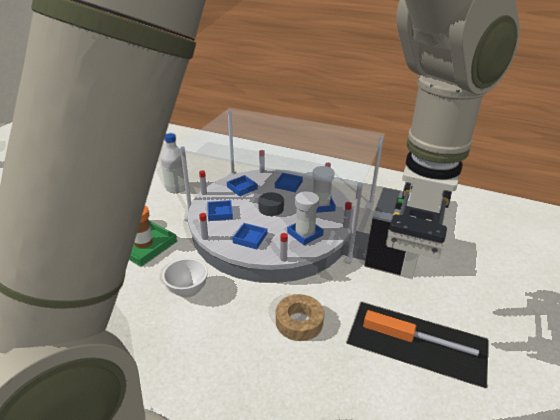

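View pics/r11.png

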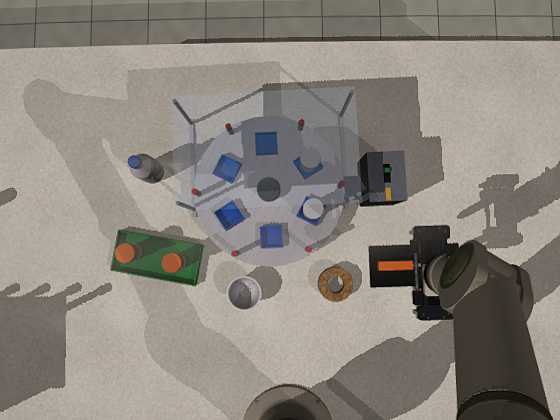

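drive_tool(increments=[[[0.018,0.001,-0.016,0],[0.036,0.003,-0.032,0],[0.054,0.004,-0.048,0],[0.072,0.005,-0.064,0],[0.09,0.006,-0.08,0],[0.108,0.008,-0.096,0],[0.126,0.009,-0.112,0],[0.126,0.009,-0.112,0]]])

```text
time_s: 76.05
ee_pos: [0.4384, -0.1656, 0.2811]
ee_rot: [0.699, 0.715, 0.0, -0.0]
force: [-0.3, -0.1, 0.0]
grip_width: 0.0741
```

```bash
python3 - <<'E'
from h import *
import pickle
c0=pickle.load(open("c0.pkl","rb"))["top"]
c=env.camera("top"); save(c,"fin")
P,rc=cloud(c,np.ones(c["depth"].shape,bool)); H=cv2.cvtColor(c["image"],cv2.COLOR_RGB2HSV)[rc[:,0],rc[:,1]].astype(int)
for y0,y1 in ((.34,.46),(.2,.34)):
    m=(P[:,1]>y0)&(P[:,1]<y1)&(P[:,0]>.38)&(P[:,0]<.55)&(H[:,0]<16)&(H[:,1]>140)&(P[:,2]>.09)
    print("lid",m.sum(),P[m].mean(0),P[m].std(0))
for t in ("bowl","corkring","flask","rod"):
    for d in env.outline_of("top",t)[:1]: print(t,d["p"],d["point"])
o=env.get_obs(); print(o["time_s"],o["ee_pos"],o["force"])
E
python3 rod.py fin2
```

```text
lid 287 [0.4738 0.3992 0.0969] [0.0117 0.0121 0.002 ]
lid 292 [0.4495 0.2819 0.0965] [0.0118 0.012  0.0021]
bowl 0.93 [291.8, 241.7]
corkring 0.75 [286.5, 343.7]
flask 0.59 [168.5, 145.3]
76.3 [ 0.4379 -0.1679  0.2799] [ 0.377  -0.067   0.3403]
handle 0 ((0.0, 0.0), (0.0, 0.0), 0.0) [nan nan nan]rod.py:5: RuntimeWarning: Mean of empty slice.
  print("handle",o.sum(),cv2.minAreaRect((P[o,:2]*1000).astype(np.float32)),P[o].mean(0))
  ret = um.true_divide(
```

View pics/fin.png

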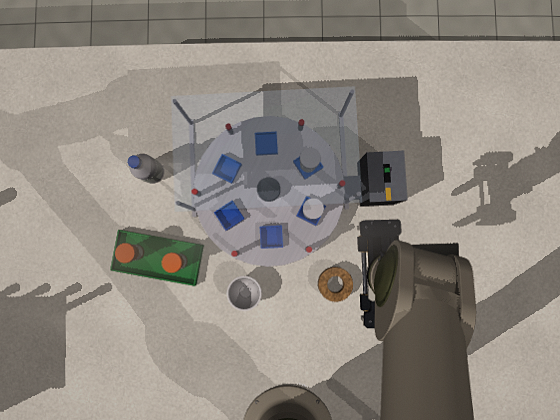

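Run:
```python
from h import *
c=env.camera("side"); save(c,"fin3")
```

```text
(no output)
```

View pics/fin3.png

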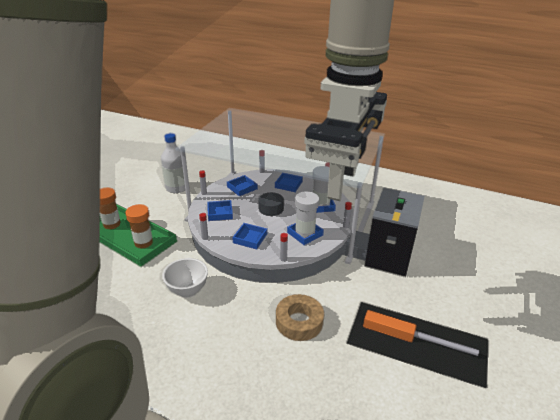

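The side picture shows the rod fully on the mat (handle about (325, 390), tip (352, 477)), both amber jars upright in the tray (about (208, 108) and (226, 139)), the white jars in their pockets, and the bowl, cork ring and bottle in place.

```bash
python3 -c "
from plant import env
print(env.close_job())"
```

```text
the job is handed in; nothing more can be done
None
```

I did the whole task in about 76 s of robot time and handed the job in; it reports no verdict.

- **Lock:** I pushed the rod through the slot until the green mark had moved 14.0 mm. The push force rose to about 23 N with almost no further motion, so the tab was against its stop. The carousel was not touched before that.
- **Jars:** Only two amber jars were there at the start. I turned the carousel by pinching its pins, and both now stand upright in the green tray. Their lid tops measured about 97 mm above the bench, as they should. Both white jars are still in their pockets.
- **Rod:** I laid it on the mat after the release, but it was later knocked about 5 cm, leaving its tip off the mat. I picked it up and laid it back. The last side picture shows it wholly on the mat.
- **Bystanders:** The bowl, cork ring and bottle look unmoved in the last pictures from both cameras.
- **Failed check:** The last top-camera check of the rod found nothing because the arm hid it. For the rod I relied on the side picture and on a top measurement taken a second earlier, which had it on the mat.

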